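# Clip the solenoid injector into the spray tester

## Task

Take the one injector with the square block on its tail out of the crowded blue tray, reaching down only where there is room between its neighbours, which must stay lying in their notches. Lay it in the spray tester's holder with its nozzle towards the tall grey block, a collar over each pair of rollers, and press it down until it snaps fully home; then stop pushing and let go. Do not drop it, and leave the bottle, bin and wrench where they are.

Things in the scene. Friction and masses are not known exactly. Their poses are not given: they have to be found in the camera images.
- injector: The injector to take, the only one with a square black block (36 mm cube) as tail. Steel, lying along its x: waist 22 mm in diameter, x -28 to 28; collars 42 mm in diameter, x 28 to 56 and -56 to -28; nozzle to x 96; block x -92 to -56. 0.3-0.55 kg, balanced near its origin: on the axis, mid-waist, at first 49 mm above the table. x points to the nozzle. In one of the tray's four inner notches.
- injector_nozzle (a point): The nozzle's end, on the axis, 96 mm from the injector's origin.
- neighbour1: Ordinary loose steel injector, 0.4 kg, that stays in the tray. Waist, collars, nozzle, origin and axes as injector, but its tail is a thin round stem, 14 mm in diameter.
- neighbour2: Ordinary loose steel injector, 0.4 kg, that stays in the tray. Waist, collars, nozzle, origin and axes as injector, but its tail is a thin round stem, 14 mm in diameter.
- neighbour3: Ordinary loose steel injector, 0.4 kg, that stays in the tray. Waist, collars, nozzle, origin and axes as injector, but its tail is a thin round stem, 14 mm in diameter.
- neighbour4: Ordinary loose steel injector, 0.4 kg, that stays in the tray. Waist, collars, nozzle, origin and axes as injector, but its tail is a thin round stem, 14 mm in diameter.
- neighbour5: Ordinary loose steel injector, 0.4 kg, that stays in the tray. Waist, collars, nozzle, origin and axes as injector, but its tail is a thin round stem, 14 mm in diameter.
- tray: Fixed blue tray, 250 (x) x 376 (y) mm, walls 40 mm high. Rails at its x -42 and 42 (14 mm wide, 46 mm high), between them only the 4 mm floor. Six injectors lie 54 mm apart in its y, along its x, nozzles to +x, each shifted up to 10 mm along its axis. 12 mm between collars, 32 mm between waists: fingers fit where target's and neighbours' waists overlap (36 mm or more). Origin: underside, centre.
- holder: Fixed holder: aluminium plate, x -108 to 142, 100 mm wide, 10 mm thick. The nozzle must point along its x, to a grey block (x 112 to 142, 70 mm wide, 85 mm high). At x -42 and 42: V saddle and sprung pair of jaws with white rollers, each 16 to 22 mm long in x, up to 75 mm high; between x -31 and 31 all is free above 21 mm. Origin: underside, under the seat.
- seat (a point): Where the injector's origin lies when home: on the axis midway between the saddles, 55 mm above the table; axes as holder. Collars meet the rollers with the injector 30 mm above; merely laid there it stays up. Resistance peaks near 23 mm above (a push of 6 to 11 N besides its weight), fades at 14.5 mm above; then the rollers pull it down home and hold it.
- jaw_left (a joint): Opening (m) of the sprung jaw on the holder's +y side, with two white rollers (10 mm in diameter, 14 mm long, along x, axes 69.5 mm above the table, 21 mm from the holder's middle): 0 shut, 0.005 as the collar passes, 0.009 at most, under 0.002 with the injector home.
- jaw_right (a joint): The same for the jaw on the -y side.
- saddle: The two fixed V saddles (14 mm wide, at the holder's x -42 and 42) on which the collars rest when home. Origin as holder.
- bottle: Bystander: white bottle, 68 mm in diameter, 170 mm high, beyond the work. Origin: underside.
- parts_bin: Bystander: red open bin 90 x 140 x 60 mm. Origin: underside, centre.
- wrench: Bystander: steel wrench lying on the table.
Mind the look-alikes: they are no part of the job. What is shaped like the injector but orange is not meant.

How it is judged:
By the outcome, as a careful person would: the job done as asked, in the order asked, and still so for the second after the job is handed in, with the robot touching nothing.
It also fails if it takes over 42 s, if anything falls off the work surface, if the arm or the gripper's body presses on something with over 40 N, if the wrist force passes 120 N, or if a joint passes its speed limit or range.

## Robot

A 7-joint arm with a two-finger parallel gripper is mounted at the origin on the work surface. World frame = base frame: x ahead of the robot, y to its left, z up, the work surface at z = 0. Lengths are in m, angles in rad, forces in N, time in s.
With the tool pointing down it reaches from about 0.4 to 0.9 m from the base axis. Payload 5.5 kg.
Tool frame: the origin (TCP) lies between the finger pads; the fingertips stand 19 mm ahead of it and the grasp point (between the pads) is the TCP; z points along the fingers, y is the direction in which the jaws open and shut (so a half turn about z gives the same grasp; the last joint's range is limited). The gripper opens to 92 mm and grips with 3 to 60 N. Pads are 19 mm wide; open, the fingers measure 130 mm over their backs; the gripper's body (75 mm by 190 mm) begins 47 mm behind the grasp point.
Start: joints at [1.48, 0.501, -0.427, 1.55, 0.221, 1.138, -0.21], TCP at [0.225, -0.61, 0.246] pointing down, gripper open.
Joint ranges: [-2.88, 2.88], [-0.31, 2.03], [-1.54, 1.56], [0.2, 2.42], [-1.41, 4.55], [0.19, 2.02], [-2.57, 2.57]. Speed limits (rad/s): [2.57, 2.57, 3.14, 3.14, 3.14, 3.14, 3.14].

## Interface

Orientations are given as a rotation vector (axis times angle).
In Python, from cell import arm gives the robot as it stands.
- The arm moves only by the tool carry_out, never from a script. Its argument "moves" is a list of rows, each an object with "delta_rot": the turn, a rotation vector about the tool's x, y, z in degrees, a list of three; "delta_pos": the shift along the tool's x, y, z in cm, a list of three; "grip": the opening, from 0 (shut) to 1 (fully open). In form: [{"delta_rot": [rx, ry, rz], "delta_pos": [x, y, z], "grip": grip}, ...]. A call has 1 to 12 rows; each row shifts and turns the pose as measured when the row begins, along the tool's axes as they then stand; what a row does not reach is not made up. A row lasts 1/12 s, in which the tool goes at most 41.7 mm and 7.16 degrees, less where a joint would pass 70% of its speed; a pose out of reach is approached as far as the arm can. A call with a gripper value outside its range is refused whole. The fingers move at their own pace and stop on an object; "newtons" is the grip in N (left out, the last holds). Time passes only in rows, so rows that do not move let the fingers close. It gives the time, the measured TCP pose, the force and the opening at its end, in the units of the state.
- arm.get_state(): the state, without advancing time (a new reading comes with each control period).
- arm.read_camera(name): name is "scene" or "top"; returns a dict with "img" (400x640x3 uint8, red, green, blue), "mtx" (3x3 intrinsics, pixels), "R" (3x3) and "t" (3): a world point X has camera coordinates R X + t. Camera axes: x right, y down, z forward; pixel columns grow to the right and rows downward; lengths in m; the calibration is good to about 2 mm. A picture is of the moment at which its call begins. There is no depth.
- arm.job_done(): hands the job in, once; it reports no verdict.
The state is a dict: "t": time; "joints": joint angles; "joint_vel": joint speeds; "tau": joint torques, N m; "eef_pos": TCP position; "ee_rot": TCP orientation; "contact_force": force on the tool from outside, world axes, zero at the start; "ft_torque": the same for the moment, N m; "opening": finger opening in m.
Only numpy, scipy, OpenCV 4.12 (cv2) and the standard library are available. Lean on these libraries where they do the work, as an engineer would, in place of code of your own. Each camera call takes 0.05 s, during which the arm holds its last target.

## Working session

There is one attempt and no reset: what is moved stays moved. The work goes in short steps, Python scripts to look and compute and a tool call to move; the robot and the scene stay as the last step left them, time stands still between calls to the robot, and variables do not carry over. Pictures are saved under pics/ and viewed, and the job is handed in when it is done.

Besides the shell and the picture viewer there is one more tool, called after "Emit:" as name(argument=value, ...) on one line, values as JSON. carry_out: Moves the arm, as the interface text tells. Its arguments: {"type":"object","properties":{"moves":{"type":"array"},"newtons":{"type":"number"}},"required":["moves"]}

```bash
ls; mkdir -p pics
python3 - <<'E'
from cell import arm
import cv2,numpy as np
print(arm.get_state())
for n in("scene","top"):
    c=arm.read_camera(n);cv2.imwrite(f"pics/{n}0.png",c["img"][:,:,::-1]);np.savez(f"{n}0.npz",**c)
    print(n,c["mtx"].tolist(),c["R"].tolist(),c["t"])
E
```

```text
pics
{'t': 0.0, 'joints': array([ 1.48021278,  0.50182538, -0.42678531,  1.55146092,  0.22081561,
        1.13829352, -0.21032524]), 'joint_vel': array([ 4.08881360e-04,  1.09226199e-04,  4.87255770e-04, -1.57437074e-03,
       -5.07994845e-05,  1.72562198e-04, -8.63153284e-04]), 'tau': array([-6.53924817e-04, -5.66593087e+01, -5.81631035e+00, -2.79106539e+01,
       -6.87359227e-02,  3.08038120e-02,  1.52340899e-04]), 'eef_pos': array([ 0.22491099, -0.60913792,  0.24468734]), 'ee_rot': array([-3.09068475e+00, -5.52544291e-01,  4.64908133e-04]), 'contact_force': array([-0.05331942,  0.61395672,  0.01195786]), 'ft_torque': array([-0.0252442 ,  0.00426091, -0.03800889]), 'opening': 0.09196316915741125}
scene [[387.9510384114375, 0.0, 319.9402763296053], [0.0, 387.9510384114375, 197.6212484275986], [0.0, 0.0, 1.0]] [[0.37448688368887484, 0.9271894157603261, 0.008908492971322712], [0.7875071280414686, -0.31296877349546826, -0.5309266146094209], [-0.48948145749238897, 0.20584055508759025, -0.8473709746341086]] [-0.16741395 -0.37316159  1.33171686]
top [[487.385250920192, 0.0, 313.611857078322], [0.0, 487.385250920192, 201.74535710933267], [0.0, 0.0, 1.0]] [[0.014697313792845721, -0.9998909661702303, -0.001429943508641079], [-0.9949333142750812, -0.01448216319455727, -0.09948852745321236], [0.09945697116279492, 0.0028849125410464163, -0.9950376817823302]] [-0.02778102  0.5150266   1.38155776]
```

View pics/scene0.png

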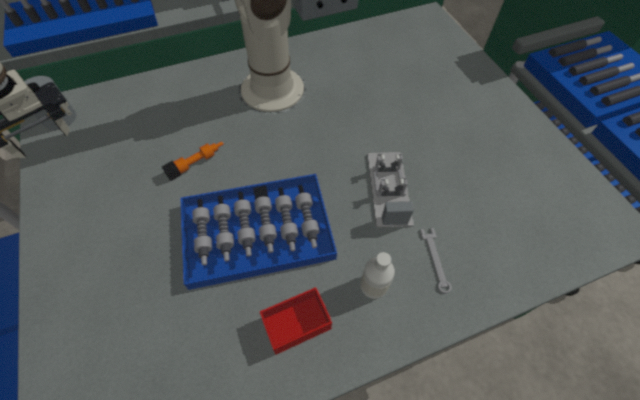

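View pics/top0.png

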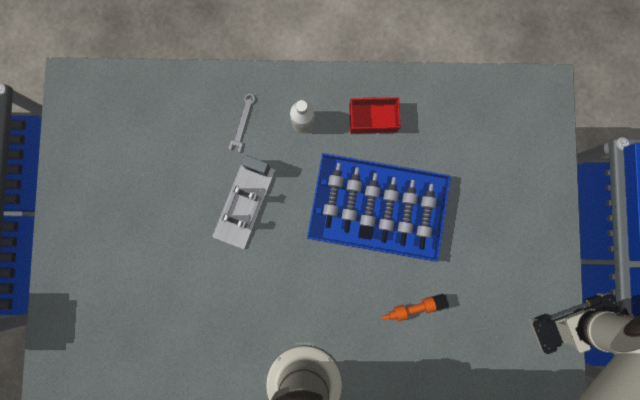

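The top view shows six steel injectors. Possible targets are the tails near (331,225), (348,228), **(366,232) with the square black block**, (385,236), (404,240) and (424,243). There is also an orange decoy at (420,307). I choose the one at (366,232), the third from the left, and will check it in a close crop.

Run:
```python
import cv2
a=cv2.imread("pics/top0.png")
cv2.imwrite("pics/tray.png",cv2.resize(a[145:265,300:460],None,fx=5,fy=5,interpolation=cv2.INTER_CUBIC))
cv2.imwrite("pics/hold.png",cv2.resize(a[145:255,200:310],None,fx=5,fy=5,interpolation=cv2.INTER_CUBIC))
```

```text
(no output)
```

View pics/tray.png

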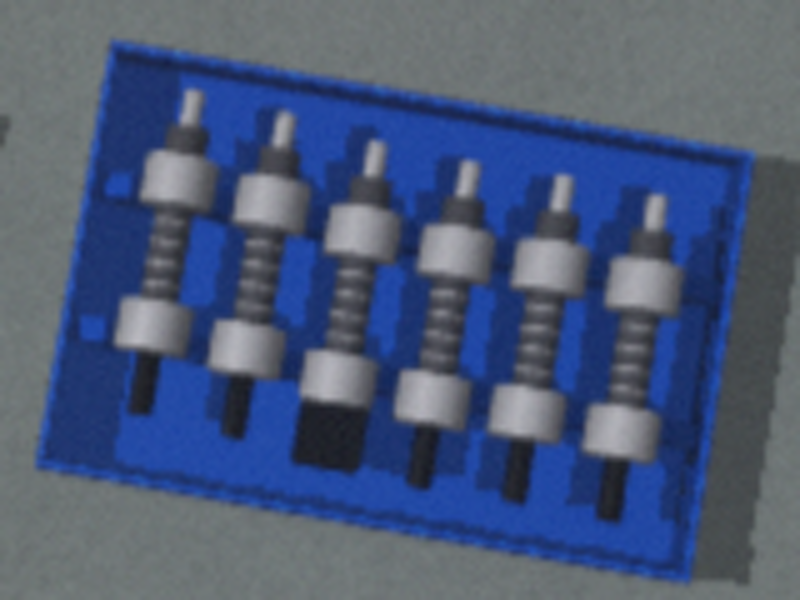

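View pics/hold.png

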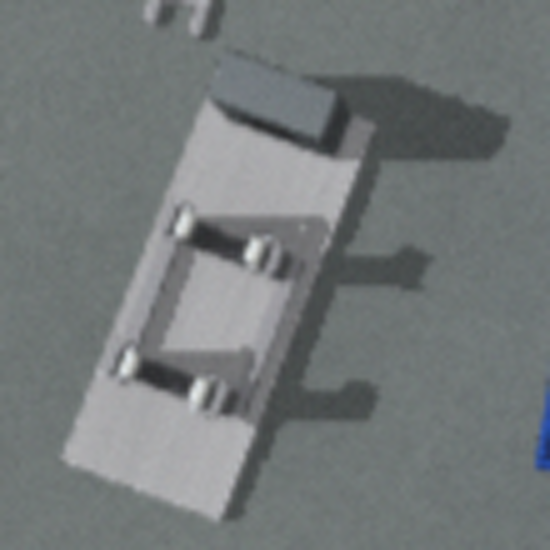

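The crop confirms it: the third injector from the left has the square black block, at about (366,232) in the full top image. The holder's grey block is at the upper right, around (255,163). Next I'll fit poses using both cameras.

Run:
```python
import cv2
a=cv2.imread("pics/scene0.png")
cv2.imwrite("pics/tray_s.png",cv2.resize(a[170:290,175:340],None,fx=4.8,fy=4.8,interpolation=cv2.INTER_CUBIC))
cv2.imwrite("pics/hold_s.png",cv2.resize(a[145:235,355:425],None,fx=6,fy=6,interpolation=cv2.INTER_CUBIC))
import numpy as np
for n in("scene","top"):
    a=cv2.imread(f"pics/{n}0.png");hsv=cv2.cvtColor(a,cv2.COLOR_BGR2HSV)
    m=((hsv[:,:,1]<60)&(hsv[:,:,2]>115)).astype(np.uint8)
    k,l,s,c=cv2.connectedComponentsWithStats(m,connectivity=4)
    for i in range(1,k):
        if 25<s[i][4]<400 : print(n,s[i],c[i].round(2))
```

```text
scene [284  34   4  23  39] [285.87  45.56]
scene [608  54  15   7  51] [614.84  56.73]
scene [619  63  15   7  53] [626.02  66.  ]
scene [  7  70  22  27 241] [16.82 82.87]
scene [630  74  10   6  35] [634.94  76.4 ]
scene [ 23 102  17   8  42] [ 31.29 105.48]
scene [  0 149   7  10  48] [  2.52 153.46]
scene [368 152  11  16 118] [372.13 158.49]
scene [378 152  25  15 202] [389.6  156.79]
scene [399 164   9  20  86] [402.24 174.47]
scene [375 175  21  16 187] [386.79 181.4 ]
scene [390 188  20  14 109] [402.38 197.46]
scene [301 193  10   9  67] [305.57 196.87]
scene [280 195  11   9  78] [285.12 199.53]
scene [260 197  11   9  79] [264.68 201.  ]
scene [239 200  11   9  84] [243.79 204.24]
scene [218 204  12   9  93] [223.25 208.33]
scene [374 204  10  14  97] [378.38 209.73]
scene [197 207  11  10  91] [202.09 211.64]
scene [408 217   6   8  34] [411.   221.26]
scene [307 220  11  10  80] [312.18 224.35]
scene [286 223  11   9  85] [291.04 227.26]
scene [264 224  12  10  94] [269.5  228.78]
scene [243 228  11   9  95] [247.91 232.16]
scene [221 232  12  10 102] [226.08 236.91]
sc
[... 3432 characters left out ...]
 10   8  34] [245.44 309.32]
top [492 307   8   8  29] [494.79 310.21]
top [238 312  15   9  39] [244.72 316.79]
top [213 313  11  13  47] [216.94 319.15]
top [357 318  13   6  33] [362.   320.61]
top [526 319  16  32 116] [532.63 333.62]
top [328 337  12   8  30] [333.07 340.87]
top [426 339  12  10  51] [431.08 344.12]
top [414 341   8  13  40] [416.72 345.9 ]
top [519 347   8  11  33] [522.67 351.58]
top [144 354  11   9  43] [149.53 357.95]
top [189 356   8   7  26] [192.04 358.77]
top [117 361  16   7  49] [124.   363.65]
top [131 362  12   7  33] [136.79 365.55]
top [139 367   9   9  31] [144.42 371.16]
top [111 369  27  19 212] [125.37 376.94]
top [108 381  14  16  65] [115.29 387.32]
```

View pics/tray_s.png

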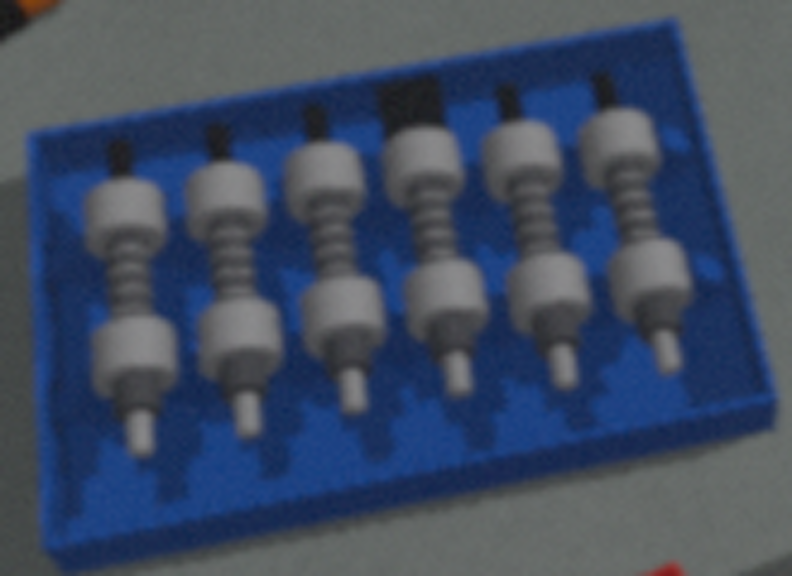

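View pics/hold_s.png

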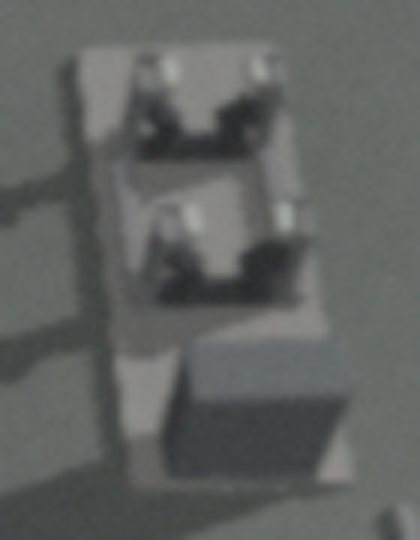

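```bash
cat > fit.py <<'E'
import numpy as np,cv2
from scipy.optimize import least_squares
C={n:dict(np.load(f"{n}0.npz")) for n in("scene","top")}
def proj(n,X):
    c=C[n];p=(c["R"]@np.atleast_2d(X).T).T+c["t"];p=(c["mtx"]@p.T).T;return p[:,:2]/p[:,2:]
def T(p,L):
    L=np.atleast_2d(np.array(L,float));c,s=np.cos(p[2]),np.sin(p[2])
    return np.c_[p[0]+c*L[:,0]-s*L[:,1],p[1]+s*L[:,0]+c*L[:,1],L[:,2]]
def collar(p,x0,y0,z0=.049):
    a=np.linspace(0,2*np.pi,48)
    return np.vstack([T(p,np.c_[np.full(48,x0+d),y0+.021*np.cos(a),z0+.021*np.sin(a)]) for d in(-.014,.014)])
def cent(n,P):
    h=cv2.convexHull((proj(n,P)*64).astype(np.int32));m=cv2.moments(h);return np.array([m["m10"]/m["m00"],m["m01"]/m["m00"]])/64
obs={"top":([[333.64,179.99],[352.37,184.53],[370.74,190.48],[389.55,194.52],[408.61,197.4],[427.27,201.28]],
 [[328.55,209.45],[347.33,213.78],[365.7,219.72],[384.76,223.82],[403.77,226.73],[422.92,230.65]]),
"scene":([[312.18,224.35],[291.04,227.26],[269.5,228.78],[247.91,232.16],[226.08,236.91],[204,240.76]],
 [[305.57,196.87],[285.12,199.53],[264.68,201],[243.79,204.24],[223.25,208.33],[202.09,211.64]])}
H={"top":(5,200,145,[((-108,50,10),65,460),((-108,-50,10),222,520),((142,-50,10),375,125),((142,35,85),222,50),((112,35,85),210,95),((142,-35,85),348,98)],
 [((42,21,69.5),183,222),((42,-21,69.5),265,252),((-42,21,69.5),128,362),((-42,-21,69.5),210,392)]),
"scene":(6,355,145,[((-108,-50,10),78,47),((-108,50,10),278,42),((142,50,10),352,483),((142,-50,10),133,487),((112,-35,85),192,340),((112,35,85),338,335),((142,35,85),348,398),((142,-35,85),185,402)],
 [((-42,-21,69.5),170,70),((-42,21,69.5),265,68),((42,-21,69.5),192,218),((42,21,69.5),285,215)])}
def hold(cams,roll):
    def r(p):
        o=[]
        for n in cams:
            f,u,v,a,b=H[n]
            for L,x,y in (a if roll<2 else [])+(b if roll else []):
                o.append((proj(n,T(p,np.array(L)/1e3))[0]-[(x+.5)/f-.5+u,(y+.5)/f-.5+v]))
        return np.ravel(o)
    s=least_squares(r,[.5,.15,-.4],loss="soft_l1");return s.x,r(s.x).reshape(-1,2).round(1).tolist()
def tray(cams):
    def r(q):
        o=[]
        for n in cams:
            for i in range(6):
                for k,sx in((0,.042),(1,-.042)):
                    o.append(cent(n,collar(q[:3],sx+q[3+i],.054*(2.5-i)))-obs[n][k][i])
        return np.ravel(o)
    s=least_squares(r,[.5,-.12,-.15]+[0]*6,x_scale=.01,diff_step=1e-2)
    # ambiguity x vs shifts: report origin of injectors
    q=s.x;return [np.r_[T(q[:3],[q[3+i],.054*(2.5-i),.049])[0][:2].round(4)] for i in range(6)],q[2],q[3:]-np.mean(q[3:]),np.abs(s.fun).max(), s.fun.reshape(-1,2).mean(0)
if __name__=="__main__":
    np.set_printoptions(precision=4,suppress=True)
    for c in(["top"],["scene"],["top","scene"]):
        o,y,sh,m,mm=tray(c);print(c,"tgt",o[2],"yaw",y,"shifts",sh,"res",m,mm);print(np.array(o).tolist())
        for ro in(0,1,2): print(" holder",ro,*hold(c,ro))
E
python3 fit.py
```

```text
['top'] tgt [ 0.5076 -0.176 ] yaw -0.18844863853305374 shifts [ 0.0048 -0.001  -0.001  -0.001  -0.001  -0.001 ] res 1.671543012275464 [ 0.0012 -0.0007]
[[0.5335, -0.071], [0.5177, -0.123], [0.5076, -0.176], [0.4975, -0.2291], [0.4873, -0.2821], [0.4772, -0.3352]]
 holder 0 [ 0.4946  0.1887 -0.3509] [[-0.6, 0.2], [0.1, 0.6], [1.0, -0.2], [1.1, -0.4], [-0.5, 0.5], [-0.7, -1.1]]
 holder 1 [ 0.4953  0.1886 -0.3509] [[-0.5, 0.0], [0.1, 0.4], [1.0, -0.4], [1.2, -0.6], [-0.4, 0.3], [-0.7, -1.4], [1.2, 0.7], [-1.3, -0.0], [1.0, 0.6], [-1.4, -0.0]]
 holder 2 [ 0.4961  0.1882 -0.3476] [[1.3, 0.4], [-1.2, -0.4], [1.2, 0.3], [-1.2, -0.3]]
['scene'] tgt [ 0.4959 -0.1696] yaw -0.20127677555738782 shifts [ 0.0007  0.0007 -0.0035  0.0007  0.0007  0.0007] res 1.5691215013671354 [0.0103 0.0409]
[[0.5216, -0.0647], [0.5108, -0.1176], [0.4959, -0.1696], [0.4892, -0.2234], [0.4784, -0.2763], [0.4676, -0.3292]]
 holder 0 [ 0.4982  0.1921 -0.3599] [[0.2, -0.0], [-0.3, 0.4], [-0.2, -0.3], [-0.7, -0.3], [-2.0, 0.0], [0.8, 0.4], [0.9, 0.0], [0.5, -0.2]]
 holder 1 [ 0.4975  0.1935 -0.3632] [[0.6, -0.4], [0.1, 
[... 500 characters left out ...]
 holder 0 [ 0.4967  0.1905 -0.352 ] [[-1.2, -0.5], [-0.6, -0.1], [0.4, -0.8], [0.6, -1.1], [-1.0, -0.2], [-1.3, -1.8], [-0.8, -0.1], [-1.3, 0.1], [-0.6, -0.7], [-1.1, -0.4], [-2.5, -0.2], [0.3, 0.1], [0.4, -0.4], [0.1, -0.4]]
 holder 1 [ 0.4964  0.1915 -0.3558] [[-1.6, -0.5], [-1.1, 0.0], [0.2, -0.6], [0.4, -1.0], [-1.2, -0.1], [-1.5, -1.6], [0.2, 0.2], [-2.3, -0.4], [-0.1, 0.1], [-2.6, -0.5], [-0.4, -0.3], [-0.9, -0.0], [-0.5, -0.8], [-1.0, -0.7], [-2.4, -0.4], [0.4, -0.1], [0.6, -0.5], [0.2, -0.6], [-0.9, 0.8], [-1.9, 0.8], [-1.1, 0.7], [-1.1, 1.0]]
 holder 2 [ 0.4959  0.193  -0.3569] [[-0.3, 0.4], [-2.8, -0.2], [-0.7, 0.3], [-3.1, -0.3], [-0.5, 0.5], [-1.5, 0.6], [-0.7, 0.4], [-0.7, 0.6]]
```

```bash
python3 - <<'E'
s=open("fit.py").read()
s=s.replace('h=cv2.convexHull((proj(n,P)*64).astype(np.int32));m=cv2.moments(h);return np.array([m["m10"]/m["m00"],m["m01"]/m["m00"]])/64','h=cv2.convexHull(proj(n,P).astype(np.float32)*100);m=cv2.moments(h);return np.array([m["m10"]/m["m00"],m["m01"]/m["m00"]])/100')
s=s.replace("diff_step=1e-2","diff_step=None").replace("x_scale=.01,diff_step=None","x_scale=.01,diff_step=np.array([1e-3]*3+[1e-3]*6)")
s=s.replace("[.5,-.12,-.15]+[0]*6","[.5,-.19,-.15]+[.003]*6")
s=s.replace("    # amb","    s.x[0]+=0\n    # amb")
open("fit.py","w").write(s)
E
python3 fit.py | grep -v holder
```

```text
['top'] tgt [ 0.5056 -0.1757] yaw -0.15954929773422855 shifts [ 0.0088  0.0055 -0.0022 -0.0043 -0.0031 -0.0048] res 0.43239708771284313 [0.0003 0.0027]
[[0.5336, -0.0708], [0.5218, -0.1236], [0.5056, -0.1757], [0.4949, -0.2287], [0.4875, -0.2822], [0.4773, -0.3352]]
['scene'] tgt [ 0.496  -0.1699] yaw -0.16146747282194204 shifts [ 0.0087  0.0052 -0.0022 -0.0043 -0.003  -0.0043] res 0.8935031984343595 [-0.0053  0.0393]
[[0.5242, -0.0651], [0.512, -0.1178], [0.496, -0.1699], [0.4853, -0.2229], [0.4779, -0.2764], [0.4679, -0.3295]]
['top', 'scene'] tgt [ 0.5011 -0.1725] yaw -0.15978977643663392 shifts [ 0.009   0.0055 -0.0021 -0.0043 -0.0032 -0.0048] res 2.2077815034440107 [-0.7612  1.7694]
[[0.5292, -0.0677], [0.5172, -0.1204], [0.5011, -0.1725], [0.4903, -0.2255], [0.4829, -0.279], [0.4727, -0.332]]
```

Emit:
carry_out(moves=[{"delta_rot": [0,0,5.9],"delta_pos": [0,0,0],"grip": 0.38},{"delta_rot": [0,0,5.9],"delta_pos": [0,0,0],"grip": 0.38},{"delta_rot": [0,0,5.9],"delta_pos": [0,0,0],"grip": 0.38},{"delta_rot": [0,0,5.9],"delta_pos": [0,0,0],"grip": 0.38},{"delta_rot": [0,0,5.9],"delta_pos": [0,0,0],"grip": 0.38},{"delta_rot": [0,0,0],"delta_pos": [1.6,-3.6,0],"grip": 0.38},{"delta_rot": [0,0,0],"delta_pos": [1.6,-3.6,0],"grip": 0.38},{"delta_rot": [0,0,0],"delta_pos": [1.6,-3.6,0],"grip": 0.38},{"delta_rot": [0,0,0],"delta_pos": [1.6,-3.6,0],"grip": 0.38},{"delta_rot": [0,0,0],"delta_pos": [1.6,-3.6,0],"grip": 0.38},{"delta_rot": [0,0,0],"delta_pos": [1.6,-3.6,0],"grip": 0.38},{"delta_rot": [0,0,0],"delta_pos": [1.6,-3.6,0],"grip": 0.38}])

```text
t: 1.1
eef_pos: [0.3759, -0.3817, 0.237]
ee_rot: [-3.117, 0.33, 0.017]
contact_force: [0.6, -0.9, 0.5]
opening: 0.0347
```

```bash
cat > go.py <<'E'
import numpy as np
from scipy.spatial.transform import Rotation as Ro
from cell import arm
np.set_printoptions(precision=4,suppress=True)
def rel(x,y,z,yaw,s=None):
    s=s or arm.get_state();R=Ro.from_rotvec(s["ee_rot"])
    tx=np.array([np.cos(yaw),np.sin(yaw),0]);tz=np.array([0,0,-1.]);ty=np.cross(tz,tx)
    G=Ro.from_matrix(np.c_[tx,ty,tz])
    d=R.inv().apply(np.array([x,y,z])-s["eef_pos"])*100
    dg=G.inv().apply(np.array([x,y,z])-s["eef_pos"])*100
    print("t",round(s["t"],2),"pos",s["eef_pos"],"F",s["contact_force"],"open",round(s["opening"],4))
    print("rot deg",np.degrees((R.inv()*G).as_rotvec()),"shift cm now-axes",d,"goal-axes",dg, "joints",s["joints"])
E
python3 -c "
from go import *
rel(.504,-.174,.246,-.16)"
```

```text
t 1.1 pos [ 0.3759 -0.3817  0.237 ] F [ 0.6074 -0.8817  0.5204] open 0.0347
rot deg [-0.3519  0.6565 -2.9056] shift cm now-axes [  8.177  -22.993   -0.8603] goal-axes [  9.342  -22.5433  -0.8998] joints [ 1.0945  0.311  -0.4236  1.8375  0.1468  1.0369 -1.1692]
```

Emit:
carry_out(moves=[{"delta_rot": [-0.3,0.6,-2.9],"delta_pos": [1.3,-3.2,0],"grip": 0.38},{"delta_rot": [0,0,0],"delta_pos": [1.4,-3.3,0],"grip": 0.38},{"delta_rot": [0,0,0],"delta_pos": [1.4,-3.3,0],"grip": 0.38},{"delta_rot": [0,0,0],"delta_pos": [1.4,-3.3,0],"grip": 0.38},{"delta_rot": [0,0,0],"delta_pos": [1.4,-3.3,0],"grip": 0.38},{"delta_rot": [0,0,0],"delta_pos": [1.3,-3.0,0],"grip": 0.38},{"delta_rot": [0,0,0],"delta_pos": [0,0,0],"grip": 0.38}])

```text
t: 1.68
eef_pos: [0.4959, -0.1836, 0.2364]
ee_rot: [-3.128, 0.228, -0.0]
contact_force: [0.9, 0.6, 0.8]
opening: 0.0347
```

```bash
python3 -c "
from go import *
rel(.504,-.174,.246,-.16)"
```

```text
t 1.68 pos [ 0.4959 -0.1836  0.2364] F [0.9438 0.584  0.7844] open 0.0347
rot deg [-0.322  0.016  0.846] shift cm now-axes [ 0.6663 -1.0776 -0.9514] goal-axes [ 0.6507 -1.082  -0.9573] joints [ 0.7682  0.3097 -0.5505  1.8602  0.1812  1.0233 -1.5721]
```

Emit:
carry_out(moves=[{"delta_rot": [-0.3,0,0.8],"delta_pos": [0.3,-0.5,2.0],"grip": 0.38},{"delta_rot": [0,0,0],"delta_pos": [0.3,-0.5,2.5],"grip": 0.38},{"delta_rot": [0,0,0],"delta_pos": [0,0,2.5],"grip": 0.38},{"delta_rot": [0,0,0],"delta_pos": [0,0,2.0],"grip": 0.38},{"delta_rot": [0,0,0],"delta_pos": [0,0,0],"grip": 0.38}])

```text
t: 2.1
eef_pos: [0.5064, -0.17, 0.1444]
ee_rot: [-3.133, 0.236, -0.006]
contact_force: [-0.5, 0.4, -1.5]
opening: 0.0347
```

Run:
```python
from go import *
import cv2
rel(.504,-.174,.15,-.16)
for n,(u,v,w,h,f) in {"scene":(170,120,180,150,4),"top":(290,130,180,140,4)}.items():
    c=arm.read_camera(n);np.savez(f"{n}1.npz",**c)
    im=c["img"][:,:,::-1].copy();cv2.imwrite(f"pics/{n}1.png",im)
    cv2.imwrite(f"pics/{n}1c.png",cv2.resize(im[v:v+h,u:u+w],None,fx=f,fy=f,interpolation=cv2.INTER_CUBIC))
```

```text
t 2.1 pos [ 0.5064 -0.17    0.1444] F [-0.4665  0.3968 -1.4894] open 0.0347
rot deg [-0.0183 -0.2007  0.5452] shift cm now-axes [-0.1706  0.4352 -0.5606] goal-axes [-0.1684  0.437  -0.5599] joints [ 0.6902  0.4383 -0.512   1.9299  0.2822  0.8403 -1.6922]
```

View pics/scene1c.png

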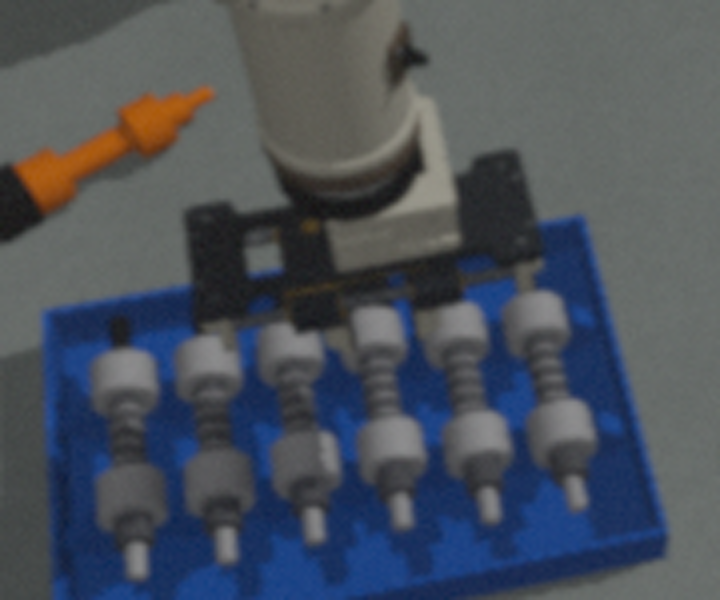

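View pics/top1c.png

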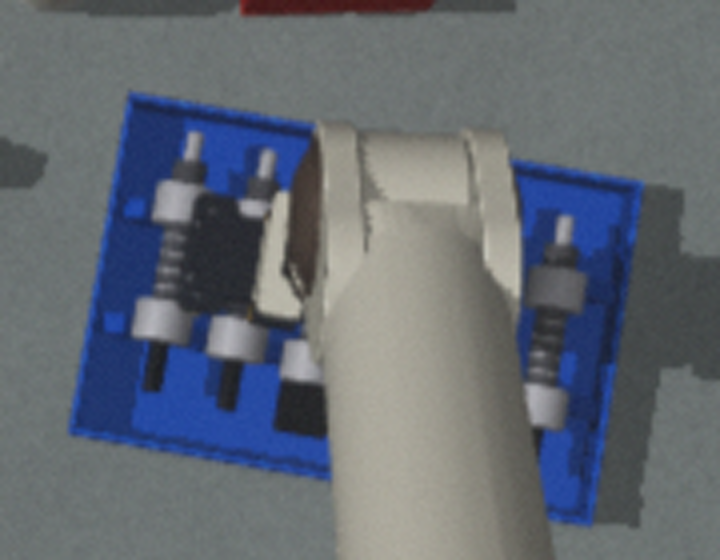

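Run:
```python
from go import *
import cv2,fit
s=arm.get_state();R=Ro.from_rotvec(s["ee_rot"]);o=s["opening"]/2
for n,(u,v,w,h,f) in {"scene":(210,165,100,75,8),"top":(310,130,100,75,8)}.items():
    im=cv2.imread(f"pics/{n}1.png");im=cv2.resize(im[v:v+h,u:u+w],None,fx=f,fy=f,interpolation=cv2.INTER_CUBIC)
    for sg in(1,-1):
        L=[(x,sg*y,.019) for x,y in((-.0095,o),(-.0095,o+.019),(.0095,o+.019),(.0095,o))]
        p=fit.proj(n,R.apply(L)+s["eef_pos"]);q=((p-[u,v]+.5)*f).astype(np.int32);cv2.polylines(im,[q],True,(0,255,255),1)
    L=[(x,y,-.047) for x,y in((-.0375,-.095),(-.0375,.095),(.0375,.095),(.0375,-.095))]
    p=fit.proj(n,R.apply(L)+s["eef_pos"]);q=((p-[u,v]+.5)*f).astype(np.int32);cv2.polylines(im,[q],True,(0,255,0),1)
    cv2.imwrite(f"pics/{n}1o.png",im)
```

```text
(no output)
```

View pics/scene1o.png

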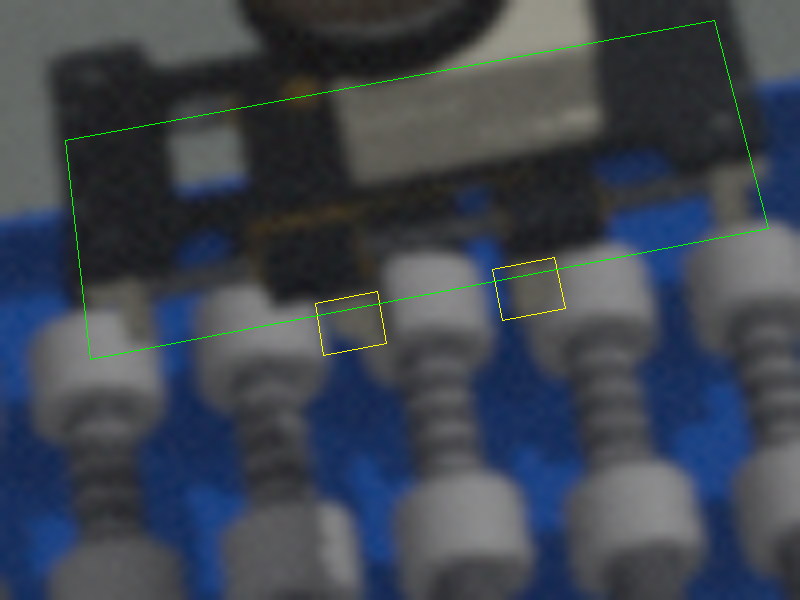

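View pics/top1o.png

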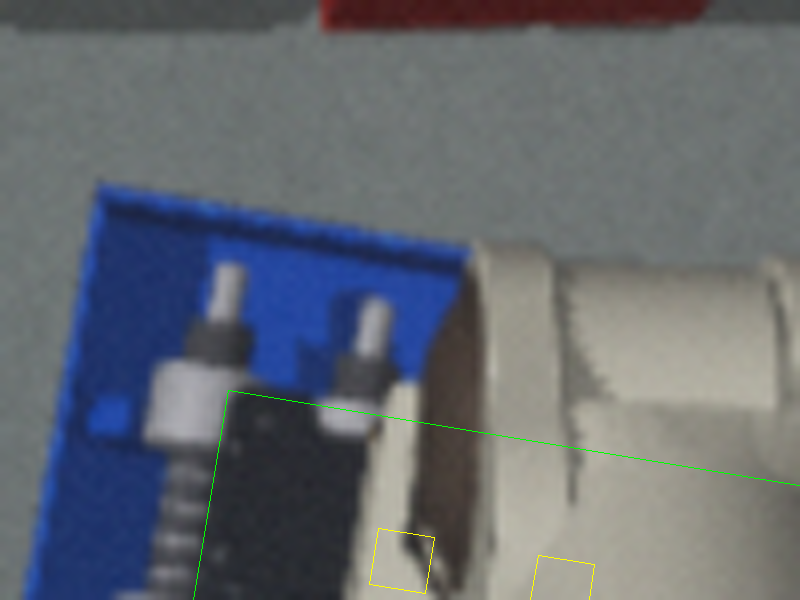

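Run:
```python
import cv2,numpy as np
im=cv2.imread("pics/scene1.png")[190:215,240:290];im=cv2.resize(im,None,fx=16,fy=16,interpolation=cv2.INTER_CUBIC)
im=np.clip(im.astype(float)*1.5,0,255).astype(np.uint8)
cv2.imwrite("pics/z.png",im)
im=cv2.imread("pics/top1.png")[150:215,325:375];im=cv2.resize(im,None,fx=9,fy=9,interpolation=cv2.INTER_CUBIC)
im=np.clip(im.astype(float)*1.8,0,255).astype(np.uint8)
cv2.imwrite("pics/zt.png",im)
```

```text
(no output)
```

View pics/z.png

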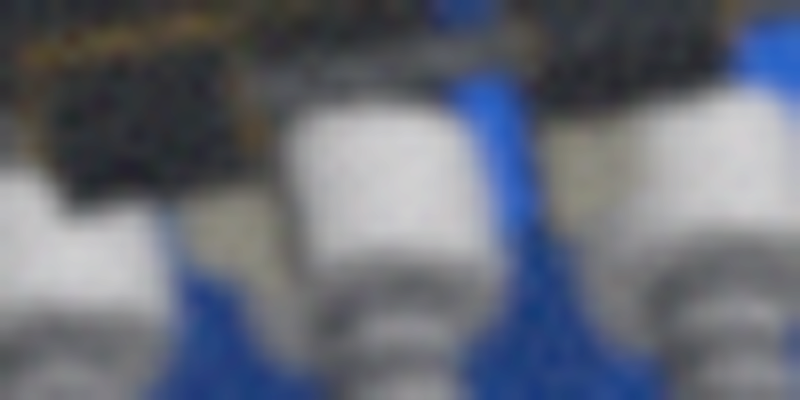

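View pics/zt.png

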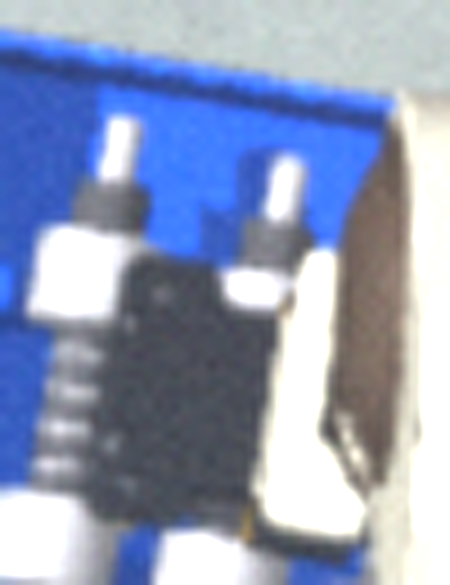

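Run:
```python
from go import *
import fit
s=arm.get_state();R=Ro.from_rotvec(s["ee_rot"]);print(s["eef_pos"],R.as_matrix())
for z in(-.047,-.07,-.09,-.11):
    print(z,"top",fit.proj("top",R.apply([(.0375,-.095,z),(-.0375,-.095,z)])+s["eef_pos"]).ravel(),"scene mid",fit.proj("scene",R.apply([(.0375,0,z),(.01,0,z)])+s["eef_pos"]).ravel(),
     fit.proj("scene",R.apply([(.0375,-.095,z),(.0375,.095,z)])+s["eef_pos"]).ravel())
for z in(-.03,-.01,0.019):print(z,fit.proj("scene",R.apply([(.01,0,z)])+s["eef_pos"]))
# axis of target in scene/top under each est
for e in((.5056,-.1757),(.496,-.1699)):
    print(e,fit.proj("scene",[[*e,.049]]))
```

```text
[ 0.5083 -0.1707  0.1476] [[ 0.9886 -0.1504  0.0076]
 [-0.1504 -0.9886 -0.0018]
 [ 0.0078  0.0007 -1.    ]]
-0.047 top [338.0966 178.3552 333.3558 207.2663] scene mid [263.8041 201.1082 261.9154 191.0682] [305.536  193.0378 220.857  209.4136]
-0.07 top [338.5253 177.0713 333.6974 206.5209] scene mid [262.5962 195.5073 260.6851 185.334 ] [305.2906 187.3352 218.6297 203.9229]
-0.09 top [338.9114 175.9151 334.0052 205.8495] scene mid [261.4999 190.4235 259.5691 180.1329] [305.0679 182.1623 216.6068 198.9359]
-0.11 top [339.3105 174.7198 334.3233 205.1553] scene mid [260.3579 185.128  258.4075 174.7191] [304.8362 176.7773 214.4983 193.7382]
-0.03 [[262.7904 195.1463]]
-0.01 [[263.7845 199.7794]]
0.019 [[265.1621 206.2   ]]
(0.5056, -0.1757) [[265.7708 218.4248]]
(0.496, -0.1699) [[266.7691 214.7112]]
```

```bash
python3 -c "
from go import *
rel(.506,-.173,.098,-.16)"
```

```text
t 2.2 pos [ 0.5083 -0.1707  0.1476] F [0.2433 0.0983 0.1688] open 0.0352
rot deg [ 0.0355 -0.4454  0.5183] shift cm now-axes [-0.2336  0.2627  4.9551] goal-axes [-0.1927  0.2677  4.9566] joints [ 0.6913  0.4346 -0.5133  1.9264  0.2808  0.8429 -1.691 ]
```

Emit:
carry_out(moves=[{"delta_rot": [0,-0.4,0.5],"delta_pos": [-0.2,0.25,1.5],"grip": 0.38},{"delta_rot": [0,0,0],"delta_pos": [0,0,2],"grip": 0.38},{"delta_rot": [0,0,0],"delta_pos": [0,0,1.5],"grip": 0.38},{"delta_rot": [0,0,0],"delta_pos": [0,0,0],"grip": 0.38},{"delta_rot": [0,0,0],"delta_pos": [0,0,0],"grip": 0.38}])

```text
t: 2.62
eef_pos: [0.5104, -0.1771, 0.1012]
ee_rot: [3.126, -0.258, 0.016]
contact_force: [0.4, -0.5, 0.8]
opening: 0.0351
```

Run:
```python
from go import *
import cv2
rel(.506,-.173,.098,-.16)
c=arm.read_camera("scene")
im=c["img"][:,:,::-1].copy();cv2.imwrite("pics/scene2.png",im)
im=cv2.resize(im[185:250,220:310],None,fx=8.8,fy=8.8,interpolation=cv2.INTER_CUBIC)
cv2.imwrite("pics/scene2c.png",np.clip(im*1.4,0,255).astype(np.uint8))
rel(.506,-.173,.05,-.16)
```

```text
t 2.62 pos [ 0.5104 -0.1771  0.1012] F [ 0.3576 -0.4558  0.8182] open 0.0351
rot deg [ 0.2421 -0.6146 -0.2731] shift cm now-axes [-0.502  -0.3312  0.3177] goal-axes [-0.4969 -0.3322  0.3245] joints [ 0.6636  0.5068 -0.474   1.9464  0.3348  0.7535 -1.7395]
t 2.67 pos [ 0.5102 -0.1772  0.1014] F [-0.7279 -0.3603  0.0565] open 0.0351
rot deg [ 0.2542 -0.611  -0.2865] shift cm now-axes [-0.541  -0.3688  5.1294] goal-axes [-0.4845 -0.3486  5.1364] joints [ 0.6638  0.5065 -0.4739  1.9465  0.3348  0.7537 -1.7396]
```

View pics/scene2c.png

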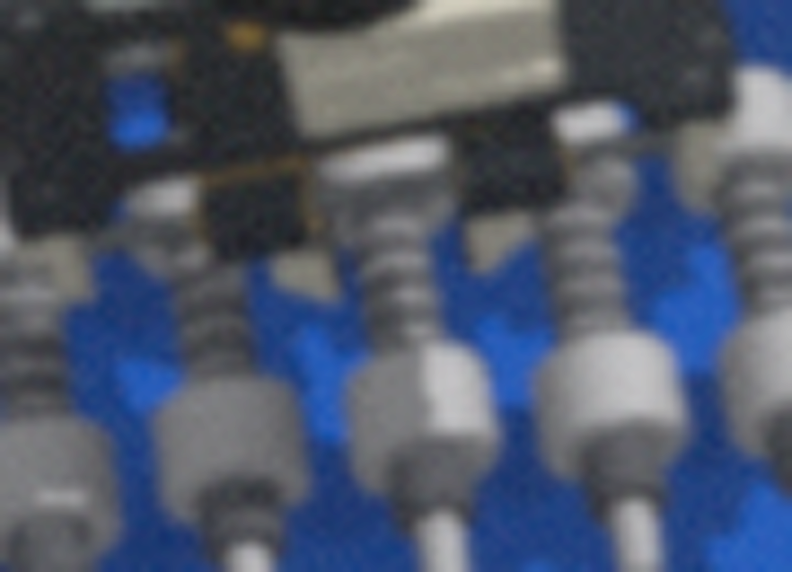

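Emit:
carry_out(moves=[{"delta_rot": [0.2,-0.6,-0.3],"delta_pos": [-0.4,0,0.5],"grip": 0.38},{"delta_rot": [0,0,0],"delta_pos": [0,0,1.0],"grip": 0.38},{"delta_rot": [0,0,0],"delta_pos": [0,0,0.5],"grip": 0.38},{"delta_rot": [0,0,0],"delta_pos": [0,0,0],"grip": 0.38}])

```text
t: 3.0
eef_pos: [0.5083, -0.1781, 0.0832]
ee_rot: [3.129, -0.252, 0.008]
contact_force: [0.4, 0.5, -0.4]
opening: 0.0347
```

```bash
python3 -c "
from go import *
rel(.506,-.1768,.049,-.16)"
```

```text
t 3.0 pos [ 0.5083 -0.1781  0.0832] F [ 0.3518  0.4555 -0.4482] open 0.0347
rot deg [ 0.1417 -0.2915 -0.031 ] shift cm now-axes [-0.2608 -0.0984  3.4177] goal-axes [-0.2434 -0.0901  3.4192] joints [ 0.656   0.5359 -0.4613  1.9533  0.3528  0.7255 -1.7468]
```

Emit:
carry_out(moves=[{"delta_rot": [0.1,-0.3,0],"delta_pos": [-0.2,-0.1,0.8],"grip": 0.38},{"delta_rot": [0,0,0],"delta_pos": [-0.05,0,1.0],"grip": 0.38},{"delta_rot": [0,0,0],"delta_pos": [0,0,1.0],"grip": 0.38},{"delta_rot": [0,0,0],"delta_pos": [0,0,0.4],"grip": 0.38},{"delta_rot": [0,0,0],"delta_pos": [0,0,0],"grip": 0.38}])

```text
t: 3.42
eef_pos: [0.5057, -0.1765, 0.0476]
ee_rot: [3.131, -0.252, -0.001]
contact_force: [0.3, 0.4, 0.1]
opening: 0.0348
```

Run:
```python
from go import *
import cv2
c=arm.read_camera("scene")
im=c["img"][:,:,::-1].copy();cv2.imwrite("pics/scene3.png",im)
im=cv2.resize(im[185:250,220:310],None,fx=8.8,fy=8.8,interpolation=cv2.INTER_CUBIC)
cv2.imwrite("pics/scene3c.png",np.clip(im*1.4,0,255).astype(np.uint8))
rel(.506,-.1768,.049,-.16)
```

```text
t 3.47 pos [ 0.5056 -0.1764  0.0478] F [-0.7022  0.0792 -0.553 ] open 0.0352
rot deg [ 0.0244  0.0642 -0.02  ] shift cm now-axes [ 0.048   0.0335 -0.1214] goal-axes [ 0.0481  0.0335 -0.1214] joints [ 0.6304  0.5923 -0.4312  1.9665  0.3888  0.6648 -1.7776]
```

View pics/scene3c.png

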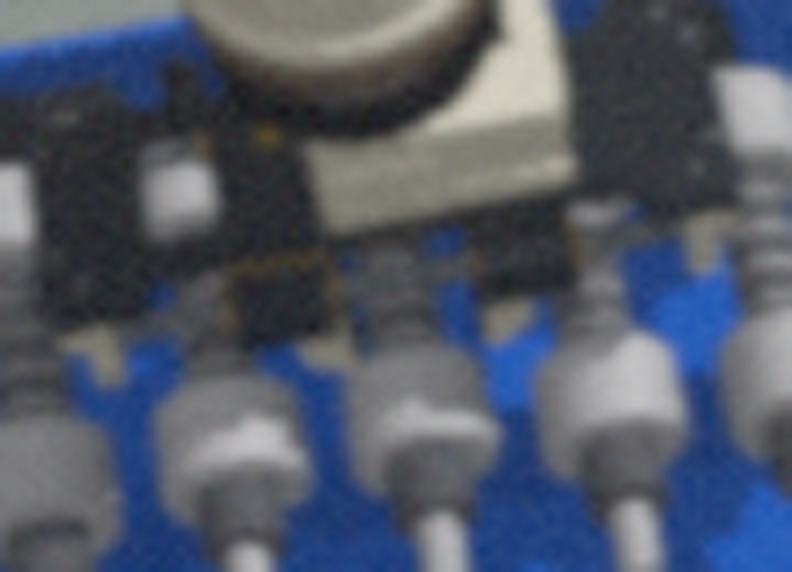

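Emit:
carry_out(moves=[{"delta_rot": [0,0,0],"delta_pos": [0.05,0.18,0],"grip": 0.38},{"delta_rot": [0,0,0],"delta_pos": [0,0,0],"grip": 0.38},{"delta_rot": [0,0,0],"delta_pos": [0,0,0],"grip": 0.15},{"delta_rot": [0,0,0],"delta_pos": [0,0,0],"grip": 0.15},{"delta_rot": [0,0,0],"delta_pos": [0,0,0],"grip": 0.15},{"delta_rot": [0,0,0],"delta_pos": [0,0,0],"grip": 0.15}], newtons=10)

```text
t: 3.97
eef_pos: [0.5059, -0.1807, 0.0485]
ee_rot: [3.128, -0.254, -0.001]
contact_force: [0.5, 1.0, -3.9]
opening: 0.022
```

```bash
python3 -c "
from go import *
rel(.506,-.1768,.049,-.16)"
```

```text
t 3.97 pos [ 0.5059 -0.1807  0.0485] F [ 0.5319  0.9893 -3.9199] open 0.022
rot deg [ 0.164   0.0195 -0.1036] shift cm now-axes [-0.0538 -0.3866 -0.0558] goal-axes [-0.0531 -0.3869 -0.0547] joints [ 0.6346  0.5924 -0.4294  1.9632  0.3902  0.6669 -1.7736]
```

Emit:
carry_out(moves=[{"delta_rot": [0,0,0],"delta_pos": [0,0,0],"grip": 0.15},{"delta_rot": [0,0,0],"delta_pos": [0,0,0],"grip": 0.15},{"delta_rot": [0,0,0],"delta_pos": [0,0,-0.7],"grip": 0.15},{"delta_rot": [0,0,0],"delta_pos": [0,0,-0.8],"grip": 0.15},{"delta_rot": [0,0,0],"delta_pos": [0,0,-0.8],"grip": 0.15},{"delta_rot": [0,0,0],"delta_pos": [0,0,0],"grip": 0.15}], newtons=50)

```text
t: 4.47
eef_pos: [0.5044, -0.1789, 0.0724]
ee_rot: [3.131, -0.252, -0.006]
contact_force: [0.4, 0.3, -3.7]
opening: 0.0208
```

```bash
python3 -c "
from go import *
rel(.5059,-.1795,.13,-.16)"
```

```text
t 4.47 pos [ 0.5044 -0.1789  0.0724] F [ 0.3711  0.3475 -3.7364] open 0.0208
rot deg [ 0.046   0.2187 -0.0391] shift cm now-axes [ 0.1346  0.0396 -5.7617] goal-axes [ 0.1565  0.0351 -5.7612] joints [ 0.6538  0.5532 -0.4541  1.9578  0.3616  0.7139 -1.7507]
```

Emit:
carry_out(moves=[{"delta_rot": [0,0.2,0],"delta_pos": [0.1,0,-1.2],"grip": 0.15},{"delta_rot": [0,0,0],"delta_pos": [0,0,-1.5],"grip": 0.15},{"delta_rot": [0,0,0],"delta_pos": [0,0,-2],"grip": 0.15},{"delta_rot": [0,0,0],"delta_pos": [0,0,-2.5],"grip": 0.15},{"delta_rot": [0,0,0],"delta_pos": [0,0,-2.5],"grip": 0.15},{"delta_rot": [0,0,0],"delta_pos": [0,0,-2],"grip": 0.15},{"delta_rot": [0,0,0],"delta_pos": [0,0,0],"grip": 0.15}], newtons=50)

```text
t: 5.05
eef_pos: [0.5045, -0.1773, 0.1986]
ee_rot: [3.132, -0.248, -0.001]
contact_force: [1.3, -0.9, -3.8]
opening: 0.0206
```

Run:
```python
from go import *
import cv2
rel(.4965,.1895,.17,-.352)
c=arm.read_camera("scene");np.savez("scene4.npz",**c)
im=c["img"][:,:,::-1].copy();cv2.imwrite("pics/scene4.png",im)
im=cv2.resize(im[130:290,170:340],None,fx=3.7,fy=3.7,interpolation=cv2.INTER_CUBIC)
cv2.imwrite("pics/scene4c.png",np.clip(im*1.3,0,255).astype(np.uint8))
```

```text
t 5.05 pos [ 0.5045 -0.1773  0.1986] F [ 1.2728 -0.8618 -3.7958] open 0.0206
rot deg [ 0.0071  0.0385 11.1034] shift cm now-axes [ -6.5645 -36.0963   2.862 ] goal-axes [-13.3949 -34.1559   2.8596] joints [ 0.7323  0.3675 -0.541   1.8832  0.2291  0.9529 -1.6422]
```

View pics/scene4c.png

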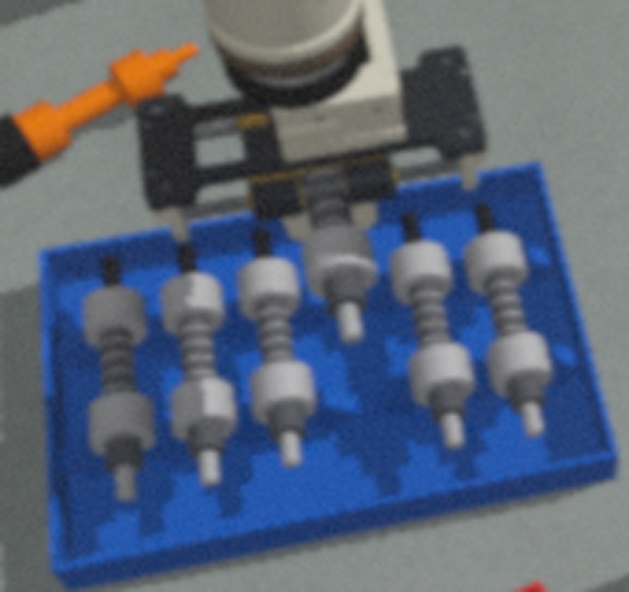

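Run:
```python
from go import *
import fit,cv2
s=arm.get_state();R=Ro.from_rotvec(s["ee_rot"]);print(s["eef_pos"])
for d in(-.006,-.003,0,.003):print(d,fit.proj("scene",R.apply([(d+.096,0,0),(d+.042,0,0),(d,0,0)])+s["eef_pos"]).ravel(), fit.cent("scene",np.array([R.apply((d+x,.021*np.cos(a),.021*np.sin(a)))+s["eef_pos"] for x in(.028,.056) for a in np.linspace(0,6.28,40)])))
im=cv2.imread("pics/scene4.png")[175:230,240:290];cv2.imwrite("pics/z4.png",np.clip(cv2.resize(im,None,fx=10,fy=10,interpolation=cv2.INTER_CUBIC)*1.4,0,255).astype(np.uint8))
```

```text
[ 0.5038 -0.1772  0.197 ]
-0.006 [263.6585 220.3717 260.0424 199.5438 257.3868 184.248 ] [259.9834 199.4743]
-0.003 [263.8665 221.5695 260.2372 200.6657 257.5722 185.3158] [260.178  200.5962]
0 [264.0752 222.7717 260.4327 201.7917 257.7582 186.3873] [260.3732 201.722 ]
0.003 [264.2847 223.9783 260.6289 202.9216 257.9449 187.4625] [260.5692 202.852 ]
```

View pics/z4.png

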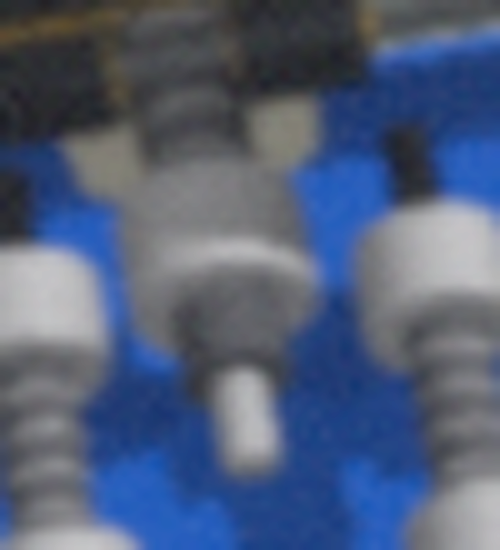

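Emit:
carry_out(moves=[{"delta_rot": [0,0,5.5],"delta_pos": [0,0,0],"grip": 0.15},{"delta_rot": [0,0,5.5],"delta_pos": [-0.4,-1.5,0],"grip": 0.15},{"delta_rot": [0,0,0],"delta_pos": [-1.2,-3,0],"grip": 0.15},{"delta_rot": [0,0,0],"delta_pos": [-1.2,-3.2,0],"grip": 0.15},{"delta_rot": [0,0,0],"delta_pos": [-1.2,-3.2,0],"grip": 0.15},{"delta_rot": [0,0,0],"delta_pos": [-1.2,-3.2,0],"grip": 0.15},{"delta_rot": [0,0,0],"delta_pos": [-1.2,-3.2,0],"grip": 0.15},{"delta_rot": [0,0,0],"delta_pos": [-1.2,-3.2,0],"grip": 0.15},{"delta_rot": [0,0,0],"delta_pos": [-1.2,-3.2,0],"grip": 0.15}])

```text
t: 5.85
eef_pos: [0.4965, 0.0721, 0.1854]
ee_rot: [3.077, -0.595, -0.023]
contact_force: [1.6, 0.0, -4.1]
opening: 0.0209
```

```bash
python3 -c "
from go import *
rel(.499,.188,.17,-.352)"
```

```text
t 5.85 pos [0.4965 0.0721 0.1854] F [ 1.6265  0.0347 -4.0814] open 0.0209
rot deg [ 0.5905  0.7629 -1.7147] shift cm now-axes [ -4.0681 -10.8599   1.4804] goal-axes [ -3.7616 -10.9615   1.5408] joints [ 0.3041  0.3476 -0.5981  1.9575  0.2431  0.9248 -2.3699]
```

Emit:
carry_out(moves=[{"delta_rot": [0.6,0.8,-1.7],"delta_pos": [-0.8,-2,0],"grip": 0.15},{"delta_rot": [0,0,0],"delta_pos": [-0.9,-2.2,0],"grip": 0.15},{"delta_rot": [0,0,0],"delta_pos": [0,0,0],"grip": 0.15}])

```text
t: 6.1
eef_pos: [0.4911, 0.1296, 0.1818]
ee_rot: [-3.092, 0.528, 0.007]
contact_force: [-0.0, 0.6, -4.3]
opening: 0.0207
```

```bash
python3 -c "
from go import *
rel(.499,.188,.17,-.352)"
```

```text
t 6.1 pos [0.4911 0.1296 0.1818] F [-0.0234  0.6306 -4.3448] open 0.0207
rot deg [-0.2448  0.3053  0.7897] shift cm now-axes [-1.1876 -5.7663  1.2123] goal-axes [-1.2734 -5.7545  1.1811] joints [ 0.2185  0.361  -0.627   1.9571  0.2579  0.9054 -2.4479]
```

Joint 7 is heading for its limit: it is at -2.45 now and would pass -2.57 at the holder. I'll lay the injector back in its notch, turn the gripper half a turn and grip it again.

```bash
python3 -c "
from go import *
rel(.505,-.1785,.2,-.16)"
```

```text
t 6.1 pos [0.4911 0.1296 0.1818] F [-0.0234  0.6306 -4.3448] open 0.0207
rot deg [ -0.2733   0.2808 -10.2111] shift cm now-axes [11.5227 28.5949 -2.0032] goal-axes [ 6.2795 30.1946 -1.8189] joints [ 0.2185  0.361  -0.627   1.9571  0.2579  0.9054 -2.4479]
```

Emit:
carry_out(moves=[{"delta_rot": [0,0,-5.1],"delta_pos": [0,0,-0.9],"grip": 0.15},{"delta_rot": [0,0,-5.1],"delta_pos": [0,0,-0.9],"grip": 0.15},{"delta_rot": [0,0,0],"delta_pos": [0.7,3.2,0],"grip": 0.15},{"delta_rot": [0,0,0],"delta_pos": [0.7,3.5,0],"grip": 0.15},{"delta_rot": [0,0,0],"delta_pos": [0.7,3.5,0],"grip": 0.15},{"delta_rot": [0,0,0],"delta_pos": [0.7,3.5,0],"grip": 0.15},{"delta_rot": [0,0,0],"delta_pos": [0.7,3.5,0],"grip": 0.15},{"delta_rot": [0,0,0],"delta_pos": [0.7,3.5,0],"grip": 0.15},{"delta_rot": [0,0,0],"delta_pos": [0.7,3.2,0],"grip": 0.15},{"delta_rot": [0,0,0],"delta_pos": [0,0,0],"grip": 0.15}])

```text
t: 6.93
eef_pos: [0.4962, -0.1171, 0.1846]
ee_rot: [-3.126, 0.203, 0.036]
contact_force: [-0.3, -1.4, -3.1]
opening: 0.0203
```

```bash
python3 -c "
from go import *
rel(.505,-.1785,.11,-.16)"
```

```text
t 6.93 pos [ 0.4962 -0.1171  0.1846] F [-0.3409 -1.414  -3.0821] open 0.0203
rot deg [-0.415   1.3465  1.7275] shift cm now-axes [1.8401 6.0344 7.3783] goal-axes [1.846  5.9251 7.4649] joints [ 0.6625  0.3638 -0.576   1.9339  0.2332  0.9355 -1.7281]
```

Emit:
carry_out(moves=[{"delta_rot": [-0.4,1.3,1.7],"delta_pos": [0.9,2.6,0],"grip": 0.15},{"delta_rot": [0,0,0],"delta_pos": [0.9,2.6,0],"grip": 0.15},{"delta_rot": [0,0,0],"delta_pos": [0,0,1.5],"grip": 0.15},{"delta_rot": [0,0,0],"delta_pos": [0,0,1.5],"grip": 0.15},{"delta_rot": [0,0,0],"delta_pos": [0,0,0],"grip": 0.15},{"delta_rot": [0,0,0],"delta_pos": [0,0,0],"grip": 0.15}])

```text
t: 7.43
eef_pos: [0.5004, -0.1772, 0.1456]
ee_rot: [-3.128, 0.267, 0.017]
contact_force: [0.5, 0.6, -3.8]
opening: 0.0205
```

```bash
python3 -c "
from go import *
rel(.505,-.1785,.11,-.16)"
```

```text
t 7.43 pos [ 0.5004 -0.1772  0.1456] F [ 0.4786  0.5989 -3.7756] open 0.0205
rot deg [-0.0997  0.6134 -0.5829] shift cm now-axes [0.5096 0.0562 3.5499] goal-axes [0.471  0.055  3.5553] joints [ 0.7114  0.4407 -0.5194  1.9249  0.282   0.8591 -1.6962]
```

Emit:
carry_out(moves=[{"delta_rot": [-0.1,0.6,-0.6],"delta_pos": [0.4,0.05,1.0],"grip": 0.15},{"delta_rot": [0,0,0],"delta_pos": [0,0,1.5],"grip": 0.15},{"delta_rot": [0,0,0],"delta_pos": [0,0,1.2],"grip": 0.15},{"delta_rot": [0,0,0],"delta_pos": [0,0,0],"grip": 0.15},{"delta_rot": [0,0,0],"delta_pos": [0,0,0],"grip": 0.15}])

```text
t: 7.85
eef_pos: [0.5039, -0.1754, 0.1075]
ee_rot: [-3.131, 0.244, 0.002]
contact_force: [0.2, -0.4, -3.8]
opening: 0.0204
```

```bash
python3 -c "
from go import *
rel(.505,-.1785,.075,-.16)"
```

```text
t 7.85 pos [ 0.5039 -0.1754  0.1075] F [ 0.2104 -0.4377 -3.8004] open 0.0204
rot deg [-0.0824  0.092   0.2481] shift cm now-axes [0.1594 0.295  3.2458] goal-axes [0.1554 0.2897 3.2464] joints [ 0.6854  0.4976 -0.4964  1.948   0.3282  0.7772 -1.7239]
```

Emit:
carry_out(moves=[{"delta_rot": [0,0,0.2],"delta_pos": [0.15,0.3,0.4],"grip": 0.15},{"delta_rot": [0,0,0],"delta_pos": [0,0,1.0],"grip": 0.15},{"delta_rot": [0,0,0],"delta_pos": [0,0,1.0],"grip": 0.15},{"delta_rot": [0,0,0],"delta_pos": [0,0,0],"grip": 0.15},{"delta_rot": [0,0,0],"delta_pos": [0,0,0],"grip": 0.15}])

```text
t: 8.27
eef_pos: [0.5067, -0.1787, 0.0832]
ee_rot: [-3.131, 0.249, -0.002]
contact_force: [-0.2, -0.1, -3.9]
opening: 0.0208
```

```bash
python3 -c "
from go import *
rel(.505,-.1785,.051,-.16)"
```

```text
t 8.27 pos [ 0.5067 -0.1787  0.0832] F [-0.2277 -0.1385 -3.9295] open 0.0208
rot deg [-0.0437 -0.0865  0.0771] shift cm now-axes [-0.1721  0.0099  3.2176] goal-axes [-0.1673  0.0076  3.2179] joints [ 0.6698  0.5387 -0.4742  1.9527  0.3571  0.731  -1.7453]
```

Emit:
carry_out(moves=[{"delta_rot": [0,0,0],"delta_pos": [-0.15,0,0.8],"grip": 0.15},{"delta_rot": [0,0,0],"delta_pos": [0,0,1.0],"grip": 0.15},{"delta_rot": [0,0,0],"delta_pos": [0,0,0.8],"grip": 0.15},{"delta_rot": [0,0,0],"delta_pos": [0,0,0.2],"grip": 0.15},{"delta_rot": [0,0,0],"delta_pos": [0,0,0],"grip": 0.15}])

```text
t: 8.68
eef_pos: [0.505, -0.1785, 0.0522]
ee_rot: [-3.131, 0.249, -0.002]
contact_force: [0.4, -0.3, -4.4]
opening: 0.0208
```

```bash
python3 -c "
from go import *
rel(.505,-.1785,.049,-.16)"
```

```text
t 8.68 pos [ 0.505  -0.1785  0.0522] F [ 0.3531 -0.3076 -4.3926] open 0.0208
rot deg [-0.0424 -0.083   0.0598] shift cm now-axes [-0.0058 -0.0038  0.3165] goal-axes [-0.0053 -0.004   0.3165] joints [ 0.6473  0.5864 -0.4459  1.9666  0.3921  0.6716 -1.7741]
```

Emit:
carry_out(moves=[{"delta_rot": [0,0,0],"delta_pos": [0,0,0.3],"grip": 0.15},{"delta_rot": [0,0,0],"delta_pos": [0,0,0],"grip": 0.15}])

```text
t: 8.85
eef_pos: [0.5054, -0.1794, 0.0493]
ee_rot: [3.131, -0.25, 0.003]
contact_force: [-0.3, -0.2, -3.3]
opening: 0.0211
```

```bash
python3 -c "
from go import *
rel(.505,-.1785,.049,-.16)"
```

```text
t 8.85 pos [ 0.5054 -0.1794  0.0493] F [-0.2873 -0.2485 -3.3483] open 0.0211
rot deg [ 0.0274 -0.1094  0.0453] shift cm now-axes [-0.0569 -0.0864  0.0304] goal-axes [-0.0569 -0.0864  0.0305] joints [ 0.6448  0.5915 -0.4421  1.9663  0.3966  0.6665 -1.7772]
```

Emit:
carry_out(moves=[{"delta_rot": [0,0,0],"delta_pos": [0,0,0.1],"grip": 0.15},{"delta_rot": [0,0,0],"delta_pos": [0,0,0.1],"grip": 0.15},{"delta_rot": [0,0,0],"delta_pos": [0,0,0],"grip": 0.15}])

```text
t: 9.1
eef_pos: [0.506, -0.1804, 0.0483]
ee_rot: [3.129, -0.251, 0.005]
contact_force: [-1.6, 0.2, -3.3]
opening: 0.0208
```

Emit:
carry_out(moves=[{"delta_rot": [0,0,0],"delta_pos": [0,-0.1,0.15],"grip": 0.15},{"delta_rot": [0,0,0],"delta_pos": [0,-0.05,0.1],"grip": 0.15},{"delta_rot": [0,0,0],"delta_pos": [0,0,0],"grip": 0.15}])

```text
t: 9.35
eef_pos: [0.5061, -0.1805, 0.0485]
ee_rot: [3.126, -0.253, 0.004]
contact_force: [0.3, -0.2, -4.0]
opening: 0.0206
```

Emit:
carry_out(moves=[{"delta_rot": [0,0,0],"delta_pos": [0,-0.2,0.4],"grip": 0.15},{"delta_rot": [0,0,0],"delta_pos": [0,0,0],"grip": 0.15}])

```text
t: 9.52
eef_pos: [0.5069, -0.1808, 0.0487]
ee_rot: [3.12, -0.254, 0.005]
contact_force: [0.2, 0.1, -4.5]
opening: 0.0207
```

```bash
python3 -c "
from go import *
rel(.505,-.1785,.049,-.16)"
```

```text
t 9.52 pos [ 0.5069 -0.1808  0.0487] F [ 0.17    0.1452 -4.4526] open 0.0207
rot deg [ 0.6096 -0.245  -0.1567] shift cm now-axes [-0.2269 -0.1987 -0.0293] goal-axes [-0.2265 -0.1996 -0.0263] joints [ 0.6326  0.5912 -0.4327  1.9656  0.4064  0.6638 -1.7925]
```

Emit:
carry_out(moves=[{"delta_rot": [0.6,-0.2,0],"delta_pos": [0,0,0],"grip": 0.15},{"delta_rot": [0,0,0],"delta_pos": [0,0,0],"grip": 0.38},{"delta_rot": [0,0,0],"delta_pos": [0,0,0],"grip": 0.38},{"delta_rot": [0,0,0],"delta_pos": [0,0,0],"grip": 0.38}], newtons=10)

```text
t: 9.85
eef_pos: [0.5091, -0.1801, 0.0494]
ee_rot: [-3.13, 0.254, -0.008]
contact_force: [1.4, 0.3, -0.5]
opening: 0.0339
```

```bash
python3 -c "
from go import *
rel(.506,-.1785,.049,-.16)"
```

```text
t 9.85 pos [ 0.5091 -0.1801  0.0494] F [ 1.3514  0.2675 -0.5417] open 0.0339
rot deg [-0.1126 -0.2848 -0.0982] shift cm now-axes [-0.3348 -0.1046  0.0337] goal-axes [-0.3344 -0.1052  0.0351] joints [ 0.6455  0.5952 -0.4429  1.9594  0.3948  0.6668 -1.7765]
```

Emit:
carry_out(moves=[{"delta_rot": [0,0,0],"delta_pos": [-0.2,0,-0.8],"grip": 0.38},{"delta_rot": [0,0,0],"delta_pos": [0,0,-1.2],"grip": 0.38},{"delta_rot": [0,0,0],"delta_pos": [0,0,-2],"grip": 0.38},{"delta_rot": [0,0,0],"delta_pos": [0,0,-3],"grip": 0.38},{"delta_rot": [0,0,0],"delta_pos": [0,0,-3],"grip": 0.38},{"delta_rot": [0,0,0],"delta_pos": [0,0,-2],"grip": 0.38},{"delta_rot": [0,0,0],"delta_pos": [0,0,0],"grip": 0.38}])

```text
t: 10.43
eef_pos: [0.5057, -0.1774, 0.1768]
ee_rot: [-3.127, 0.248, -0.003]
contact_force: [1.4, -0.1, 0.0]
opening: 0.0351
```

Run:
```python
from go import *
import cv2
rel(.506,-.1785,.16,-.16)
for n,(u,v,w,h,f) in {"scene":(170,140,180,150,4),"top":(290,130,180,140,4)}.items():
    c=arm.read_camera(n);im=c["img"][:,:,::-1].copy();cv2.imwrite(f"pics/{n}5.png",im)
    cv2.imwrite(f"pics/{n}5c.png",cv2.resize(im[v:v+h,u:u+w],None,fx=f,fy=f,interpolation=cv2.INTER_CUBIC))
```

```text
t 10.43 pos [ 0.5057 -0.1774  0.1768] F [ 1.4199 -0.1096  0.0474] open 0.0351
rot deg [-0.3077 -0.1022  0.0796] shift cm now-axes [0.0438 0.1152 1.6825] goal-axes [0.047  0.1061 1.6831] joints [ 0.7367  0.4004 -0.5466  1.8994  0.2526  0.9094 -1.6604]
```

View pics/scene5c.png

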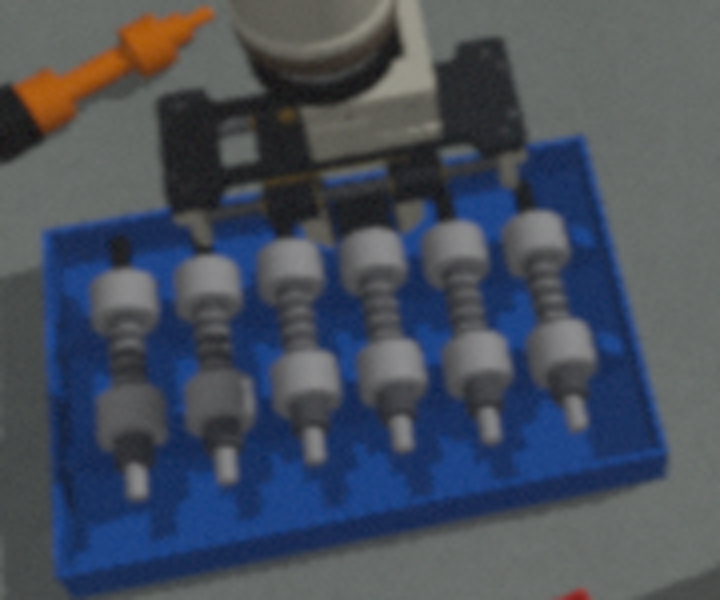

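The injector is back in its notch and all six lie in a row, with the target's nozzle end at about (401,450) in the crop. Now I'll turn the gripper half a turn above the tray.

Emit:
carry_out(moves=[{"delta_rot": [0,0,-6.9],"delta_pos": [0,0,0],"grip": 0.38},{"delta_rot": [0,0,-6.9],"delta_pos": [0,0,0],"grip": 0.38},{"delta_rot": [0,0,-6.9],"delta_pos": [0,0,0],"grip": 0.38},{"delta_rot": [0,0,-6.9],"delta_pos": [0,0,0],"grip": 0.38},{"delta_rot": [0,0,-6.9],"delta_pos": [0,0,0],"grip": 0.38},{"delta_rot": [0,0,-6.9],"delta_pos": [0,0,0],"grip": 0.38},{"delta_rot": [0,0,-6.9],"delta_pos": [0,0,0],"grip": 0.38},{"delta_rot": [0,0,-6.9],"delta_pos": [0,0,0],"grip": 0.38},{"delta_rot": [0,0,-6.9],"delta_pos": [0,0,0],"grip": 0.38},{"delta_rot": [0,0,-6.9],"delta_pos": [0,0,0],"grip": 0.38},{"delta_rot": [0,0,-6.9],"delta_pos": [0,0,0],"grip": 0.38},{"delta_rot": [0,0,-6.9],"delta_pos": [0,0,0],"grip": 0.38}])

```text
t: 11.53
eef_pos: [0.4918, -0.1727, 0.1597]
ee_rot: [-2.442, -1.93, 0.014]
contact_force: [0.0, 0.7, 0.3]
opening: 0.035
```

```bash
python3 -c "
from go import *
rel(.506,-.1785,.16,-.16+np.pi)"
```

```text
t 11.53 pos [ 0.4918 -0.1727  0.1597] F [0.0328 0.6968 0.2763] open 0.035
rot deg [ -0.7293  -1.8178 -94.1792] shift cm now-axes [-0.2332  1.516  -0.0727] goal-axes [-1.4963 -0.3439 -0.027 ] joints [ 0.9794  0.5119 -0.8691  1.9153  0.4582  0.9602 -0.3411]
```

Emit:
carry_out(moves=[{"delta_rot": [0,0,-6.9],"delta_pos": [0,0.2,-0.2],"grip": 0.38},{"delta_rot": [0,0,-6.9],"delta_pos": [0,0.2,-0.2],"grip": 0.38},{"delta_rot": [0,0,-6.9],"delta_pos": [0,0.1,-0.2],"grip": 0.38},{"delta_rot": [0,0,-6.9],"delta_pos": [0,0.1,-0.2],"grip": 0.38},{"delta_rot": [0,0,-6.9],"delta_pos": [0,0,-0.2],"grip": 0.38},{"delta_rot": [0,0,-6.9],"delta_pos": [0,0,-0.2],"grip": 0.38},{"delta_rot": [0,0,-6.9],"delta_pos": [0,0,-0.2],"grip": 0.38},{"delta_rot": [0,0,-6.9],"delta_pos": [0,0,-0.2],"grip": 0.38},{"delta_rot": [0,0,-6.9],"delta_pos": [0,0,-0.2],"grip": 0.38},{"delta_rot": [0,0,-6.9],"delta_pos": [0,0,-0.2],"grip": 0.38},{"delta_rot": [0,0,-6.9],"delta_pos": [0,0,-0.2],"grip": 0.38},{"delta_rot": [0,0,-6.9],"delta_pos": [0,0,-0.2],"grip": 0.38}])

```text
t: 12.53
eef_pos: [0.4857, -0.1688, 0.1684]
ee_rot: [-0.467, -3.05, -0.039]
contact_force: [-0.3, 0.0, -0.6]
opening: 0.0349
```

```bash
python3 -c "
from go import *
rel(.506,-.1785,.16,-.16+np.pi)"
```

```text
t 12.53 pos [ 0.4857 -0.1688  0.1684] F [-0.2796  0.0344 -0.5967] open 0.0349
rot deg [ 1.1918 -3.2961 -8.2536] shift cm now-axes [-2.2733 -0.333   0.699 ] goal-axes [-2.159  -0.6369  0.8368] joints [ 1.1889  0.6991 -1.2193  1.8963  0.6923  1.1368  0.9574]
```

Emit:
carry_out(moves=[{"delta_rot": [0.6,-1.7,-4.5],"delta_pos": [-0.9,0,0],"grip": 0.38},{"delta_rot": [0.6,-1.6,-4],"delta_pos": [-0.9,0,0],"grip": 0.38},{"delta_rot": [0,0,0],"delta_pos": [-0.3,-0.3,0],"grip": 0.38},{"delta_rot": [0,0,0],"delta_pos": [0,0,0],"grip": 0.38}])

```text
t: 12.87
eef_pos: [0.5025, -0.1758, 0.1625]
ee_rot: [-0.224, -3.127, -0.009]
contact_force: [-0.8, 0.8, 0.1]
opening: 0.0351
```

```bash
python3 -c "
from go import *
rel(.506,-.1785,.11,-.16+np.pi)"
```

```text
t 12.87 pos [ 0.5025 -0.1758  0.1625] F [-0.7857  0.7803  0.1347] open 0.0351
rot deg [ 0.2912 -0.377   0.983 ] shift cm now-axes [-0.4153 -0.2466  5.251 ] goal-axes [-0.3847 -0.2131  5.2548] joints [ 1.1892  0.7233 -1.2349  1.8992  0.7655  1.1093  1.073 ]
```

Emit:
carry_out(moves=[{"delta_rot": [0.3,-0.4,1.0],"delta_pos": [-0.3,-0.2,1.5],"grip": 0.38},{"delta_rot": [0,0,0],"delta_pos": [0,0,2.0],"grip": 0.38},{"delta_rot": [0,0,0],"delta_pos": [0,0,1.5],"grip": 0.38},{"delta_rot": [0,0,0],"delta_pos": [0,0,0],"grip": 0.38},{"delta_rot": [0,0,0],"delta_pos": [0,0,0],"grip": 0.38}])

```text
t: 13.28
eef_pos: [0.5029, -0.1779, 0.1083]
ee_rot: [-0.268, -3.124, -0.004]
contact_force: [0.7, 0.1, 1.0]
opening: 0.0346
```

Run:
```python
from go import *
import cv2
rel(.505,-.178,.049,-.16+np.pi)
c=arm.read_camera("scene")
im=c["img"][:,:,::-1].copy();cv2.imwrite("pics/scene6.png",im)
im=cv2.resize(im[185:250,220:310],None,fx=8.8,fy=8.8,interpolation=cv2.INTER_CUBIC)
cv2.imwrite("pics/scene6c.png",np.clip(im*1.4,0,255).astype(np.uint8))
```

```text
t 13.28 pos [ 0.5029 -0.1779  0.1083] F [0.659  0.0826 0.9775] open 0.0346
rot deg [ 0.1217 -0.371  -0.6375] shift cm now-axes [-0.246   0.0173  5.9335] goal-axes [-0.2078  0.0274  5.935 ] joints [ 1.1342  0.7803 -1.147   1.9309  0.844   1.0269  0.9963]
```

View pics/scene6c.png

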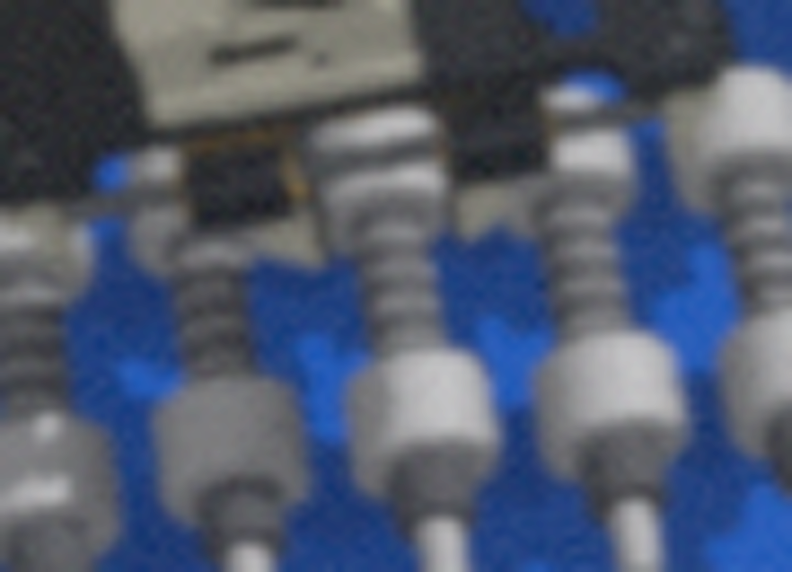

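Emit:
carry_out(moves=[{"delta_rot": [0.1,-0.4,-0.6],"delta_pos": [-0.2,0,0.8],"grip": 0.38},{"delta_rot": [0,0,0],"delta_pos": [0,0,1.0],"grip": 0.38},{"delta_rot": [0,0,0],"delta_pos": [0,0,0.8],"grip": 0.38},{"delta_rot": [0,0,0],"delta_pos": [0,0,0],"grip": 0.38}])

```text
t: 13.67
eef_pos: [0.5062, -0.1787, 0.0821]
ee_rot: [0.252, 3.128, -0.001]
contact_force: [-0.5, 0.0, -0.5]
opening: 0.035
```

```bash
python3 -c "
from go import *
rel(.505,-.178,.049,-.16+np.pi)"
```

```text
t 13.67 pos [ 0.5062 -0.1787  0.0821] F [-0.5202  0.005  -0.4835] open 0.035
rot deg [-0.0343  0.228  -0.0505] shift cm now-axes [0.1407 0.0563 3.3068] goal-axes [0.1275 0.0544 3.3074] joints [ 1.1077  0.8115 -1.107   1.9435  0.8955  0.982   0.9723]
```

Emit:
carry_out(moves=[{"delta_rot": [0,0.2,0],"delta_pos": [0.1,0.05,0.8],"grip": 0.38},{"delta_rot": [0,0,0],"delta_pos": [0,0,1.0],"grip": 0.38},{"delta_rot": [0,0,0],"delta_pos": [0,0,1.0],"grip": 0.38},{"delta_rot": [0,0,0],"delta_pos": [0,0,0.4],"grip": 0.38},{"delta_rot": [0,0,0],"delta_pos": [0,0,0],"grip": 0.38}])

```text
t: 14.08
eef_pos: [0.5052, -0.178, 0.0464]
ee_rot: [-0.253, -3.131, 0.001]
contact_force: [-0.4, 0.1, 0.3]
opening: 0.0347
```

```bash
python3 -c "
from go import *
rel(.505,-.178,.049,-.16+np.pi)"
```

```text
t 14.08 pos [ 0.5052 -0.178   0.0464] F [-0.3638  0.1189  0.3392] open 0.0347
rot deg [-0.0372 -0.0104 -0.0578] shift cm now-axes [ 0.0176  0.0017 -0.2597] goal-axes [ 0.0176  0.0018 -0.2597] joints [ 1.0715  0.8566 -1.0517  1.9539  0.9523  0.9371  0.9337]
```

Well placed, with no contact. Closing on the waist now.

Emit:
carry_out(moves=[{"delta_rot": [0,0,0],"delta_pos": [0,0,-0.2],"grip": 0.38},{"delta_rot": [0,0,0],"delta_pos": [0,0,0],"grip": 0.15},{"delta_rot": [0,0,0],"delta_pos": [0,0,0],"grip": 0.15},{"delta_rot": [0,0,0],"delta_pos": [0,0,0],"grip": 0.15},{"delta_rot": [0,0,0],"delta_pos": [0,0,0],"grip": 0.15}], newtons=10)

```text
t: 14.5
eef_pos: [0.5045, -0.1804, 0.0484]
ee_rot: [-0.255, -3.129, 0.006]
contact_force: [0.8, 2.9, -3.3]
opening: 0.022
```

Emit:
carry_out(moves=[{"delta_rot": [0,0,0],"delta_pos": [0,0,0],"grip": 0.15},{"delta_rot": [0,0,0],"delta_pos": [0,0,0],"grip": 0.15},{"delta_rot": [0,0,0],"delta_pos": [0,0,-0.7],"grip": 0.15},{"delta_rot": [0,0,0],"delta_pos": [0,0,-0.8],"grip": 0.15},{"delta_rot": [0,0,0],"delta_pos": [0,0,-0.8],"grip": 0.15},{"delta_rot": [0,0,0],"delta_pos": [0,0,0],"grip": 0.15}], newtons=50)

```text
t: 15.0
eef_pos: [0.5034, -0.1788, 0.0728]
ee_rot: [-0.253, -3.127, 0.003]
contact_force: [0.7, 0.0, -4.0]
opening: 0.0208
```

```bash
python3 -c "
from go import *
rel(.505,-.178,.13,-.16+np.pi)"
```

```text
t 15.0 pos [ 0.5034 -0.1788  0.0728] F [ 0.7419  0.009  -3.9551] open 0.0208
rot deg [-0.1105 -0.2189 -0.0818] shift cm now-axes [-0.1246  0.0986 -5.7159] goal-axes [-0.1466  0.1094 -5.7152] joints [ 1.0988  0.8227 -1.0927  1.947   0.9066  0.9763  0.9642]
```

Emit:
carry_out(moves=[{"delta_rot": [0,0,0],"delta_pos": [0,0,-1.2],"grip": 0.15},{"delta_rot": [0,0,0],"delta_pos": [0,0,-1.5],"grip": 0.15},{"delta_rot": [0,0,0],"delta_pos": [0,0,-2],"grip": 0.15},{"delta_rot": [0,0,0],"delta_pos": [0,0,-2.5],"grip": 0.15},{"delta_rot": [0,0,0],"delta_pos": [0,0,-2.5],"grip": 0.15},{"delta_rot": [0,0,0],"delta_pos": [0,0,-2],"grip": 0.15},{"delta_rot": [0,0,0],"delta_pos": [0,0,-1],"grip": 0.15},{"delta_rot": [0,0,0],"delta_pos": [0,0,0],"grip": 0.15}])

```text
t: 15.67
eef_pos: [0.5035, -0.1766, 0.2132]
ee_rot: [-0.247, -3.129, 0.004]
contact_force: [1.0, -0.2, -4.5]
opening: 0.0206
```

Run:
```python
from go import *
import cv2
rel(.496,.189,.17,-.352+np.pi)
c=arm.read_camera("scene")
im=c["img"][:,:,::-1].copy();cv2.imwrite("pics/scene7.png",im)
im=cv2.resize(im[130:290,170:340],None,fx=3.7,fy=3.7,interpolation=cv2.INTER_CUBIC)
cv2.imwrite("pics/scene7c.png",np.clip(im*1.3,0,255).astype(np.uint8))
```

```text
t 15.67 pos [ 0.5035 -0.1766  0.2132] F [ 1.0479 -0.1658 -4.5221] open 0.0206
rot deg [-0.174  -0.1351 11.1575] shift cm now-axes [ 6.4565 36.0027  4.2375] goal-axes [13.31   34.0589  4.3208] joints [ 1.2289  0.6617 -1.2957  1.8581  0.6964  1.1806  1.1051]
```

View pics/scene7c.png

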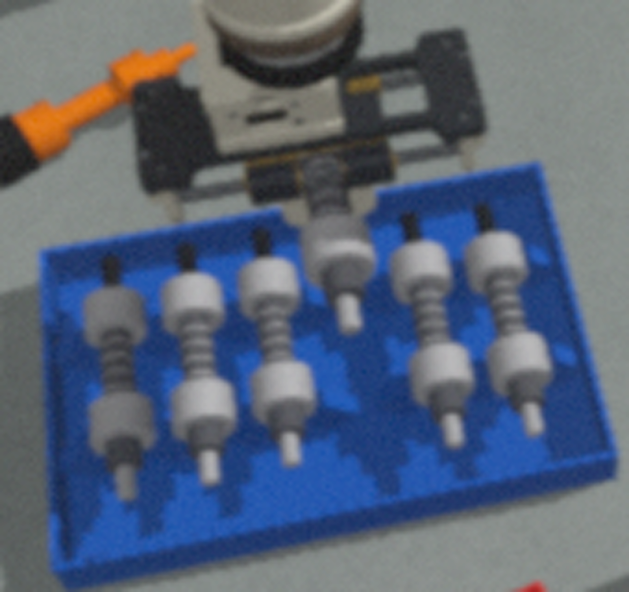

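The injector is lifted, with its nozzle end at about (350,325) in the crop, and the five neighbours are undisturbed. Flying to the holder.

Emit:
carry_out(moves=[{"delta_rot": [0,0,5.5],"delta_pos": [0,0,0],"grip": 0.15},{"delta_rot": [0,0,5.5],"delta_pos": [0.4,1.5,0],"grip": 0.15},{"delta_rot": [0,0,0],"delta_pos": [1.2,3,0],"grip": 0.15},{"delta_rot": [0,0,0],"delta_pos": [1.2,3.2,0],"grip": 0.15},{"delta_rot": [0,0,0],"delta_pos": [1.2,3.2,0],"grip": 0.15},{"delta_rot": [0,0,0],"delta_pos": [1.2,3.2,0],"grip": 0.15},{"delta_rot": [0,0,0],"delta_pos": [1.2,3.2,0],"grip": 0.15},{"delta_rot": [0,0,0],"delta_pos": [1.2,3.2,0],"grip": 0.15},{"delta_rot": [0,0,0],"delta_pos": [1.2,3.2,0],"grip": 0.15}])

```text
t: 16.47
eef_pos: [0.4975, 0.0716, 0.2]
ee_rot: [-0.593, -3.066, 0.015]
contact_force: [1.1, -0.5, -4.0]
opening: 0.0208
```

```bash
python3 -c "
from go import *
rel(.496,.189,.17,-.352+np.pi)"
```

```text
t 16.47 pos [0.4975 0.0716 0.2   ] F [ 1.1315 -0.461  -3.9573] open 0.0208
rot deg [-0.7245 -0.9405 -1.7129] shift cm now-axes [ 4.4654 10.8813  2.9359] goal-axes [ 4.1875 10.9731  3.0031] joints [ 0.7464  0.5789 -1.2277  1.9284  0.6112  1.1054  0.4508]
```

Emit:
carry_out(moves=[{"delta_rot": [-0.7,-0.9,-1.7],"delta_pos": [1.2,3,0],"grip": 0.15},{"delta_rot": [0,0,0],"delta_pos": [1.3,3.4,0],"grip": 0.15},{"delta_rot": [0,0,0],"delta_pos": [1.3,3.4,0],"grip": 0.15},{"delta_rot": [0,0,0],"delta_pos": [0,0,0],"grip": 0.15},{"delta_rot": [0,0,0],"delta_pos": [0,0,0],"grip": 0.15}])

```text
t: 16.88
eef_pos: [0.4891, 0.191, 0.1948]
ee_rot: [-0.523, -3.089, -0.004]
contact_force: [0.0, -0.9, -4.9]
opening: 0.0209
```

```bash
python3 -c "
from go import *
rel(.496,.189,.13,-.352+np.pi)"
```

```text
t 16.88 pos [0.4891 0.191  0.1948] F [ 0.0029 -0.8756 -4.8744] open 0.0209
rot deg [ 0.0582 -0.5033  0.9535] shift cm now-axes [-0.7748  0.0318  6.4704] goal-axes [-0.7173  0.0508  6.4769] joints [ 0.4828  0.6084 -1.1955  1.8926  0.6316  1.096   0.2699]
```

Emit:
carry_out(moves=[{"delta_rot": [0,-0.5,0.9],"delta_pos": [-0.7,0,1.5],"grip": 0.15},{"delta_rot": [0,0,0],"delta_pos": [0,0,2.2],"grip": 0.15},{"delta_rot": [0,0,0],"delta_pos": [0,0,2.2],"grip": 0.15},{"delta_rot": [0,0,0],"delta_pos": [0,0,0.7],"grip": 0.15},{"delta_rot": [0,0,0],"delta_pos": [0,0,0],"grip": 0.15},{"delta_rot": [0,0,0],"delta_pos": [0,0,0],"grip": 0.15}])

```text
t: 17.38
eef_pos: [0.4925, 0.1872, 0.1226]
ee_rot: [-0.544, -3.088, 0.003]
contact_force: [-0.1, -1.2, -3.7]
opening: 0.0207
```

Run:
```python
from go import *
import cv2
rel(.496,.189,.10,-.352+np.pi)
for n,(u,v,w,h,f) in {"scene":(340,125,100,75,8),"top":(210,150,100,75,8)}.items():
    c=arm.read_camera(n);im=c["img"][:,:,::-1].copy();cv2.imwrite(f"pics/{n}8.png",im)
    cv2.imwrite(f"pics/{n}8c.png",np.clip(1.3*cv2.resize(im[v:v+h,u:u+w],None,fx=f,fy=f,interpolation=cv2.INTER_CUBIC),0,255).astype(np.uint8))
rel(.496,.189,.10,-.352+np.pi)
```

```text
t 17.38 pos [0.4925 0.1872 0.1226] F [-0.0889 -1.2404 -3.7468] open 0.0207
rot deg [-0.1643 -0.3165  0.1696] shift cm now-axes [-0.2736  0.2979  2.2543] goal-axes [-0.2603  0.2922  2.2566] joints [ 0.4072  0.6932 -1.0862  1.9407  0.742   0.9855  0.1857]
t 17.48 pos [0.4932 0.1875 0.1234] F [-0.1772  0.1582 -3.5143] open 0.0212
rot deg [-0.1029 -0.2296  0.1558] shift cm now-axes [-0.2158  0.2414  2.3421] goal-axes [-0.2058  0.2377  2.3434] joints [ 0.4076  0.6921 -1.0871  1.9399  0.742   0.9854  0.1856]
```

View pics/scene8c.png

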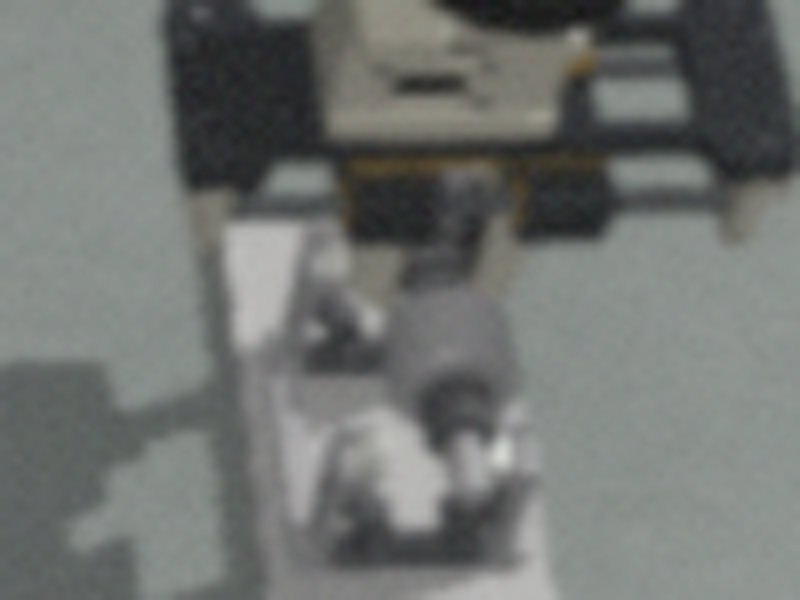

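View pics/top8c.png

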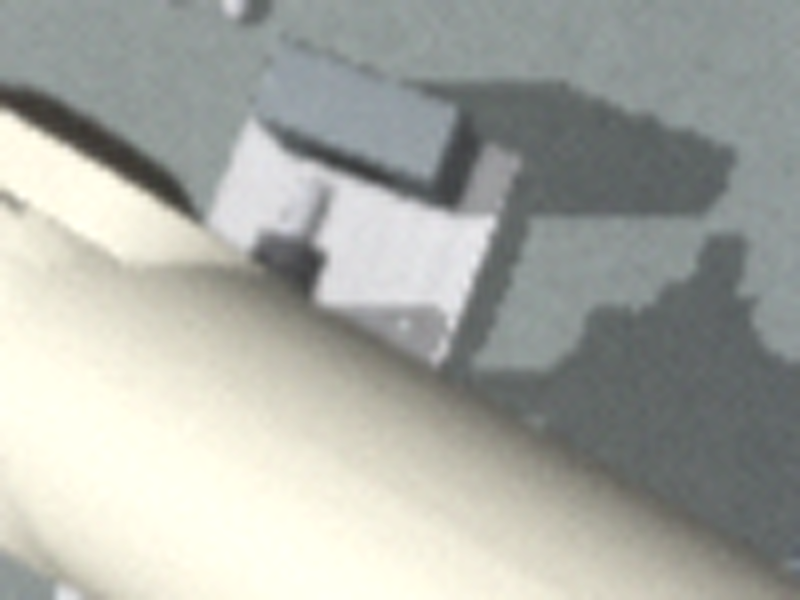

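Run:
```python
from go import *
import fit,cv2
from scipy.optimize import fsolve
P=np.array([.4929,.1874,.1230]);R=Ro.from_rotvec([-.544,-3.088,.003])
X=R.apply([(-.096,0,0),(-.042,0,0)])+P;print("tip/collar from TCP",X)
inv=lambda n,px,z:fsolve(lambda q:(fit.proj(n,[[q[0],q[1],z]])[0]-px),[.5,.2])
for n,px,k in(("scene",(398.4,184.9),0),("scene",(396.2,168.2),1),("top",(249.6,172.6),0)):
    q=inv(n,np.array(px),X[k][2]);h=dict(scene=(.4975,.1935,-.3632),top=(.4953,.1886,-.351))[n]
    c,s=np.cos(h[2]),np.sin(h[2]);d=q-np.array(h[:2])
    print(n,"pred",fit.proj(n,X[k:k+1]),"world",q,"bias",q-X[k][:2],"in holder",(c*d[0]+s*d[1])*1e3,(-s*d[0]+c*d[1])*1e3)
im=cv2.imread("pics/scene8.png")[160:205,375:410];cv2.imwrite("pics/z8.png",np.clip(cv2.resize(im,None,fx=13,fy=13,interpolation=cv2.INTER_CUBIC)*1.6,0,255).astype(np.uint8))
im=cv2.imread("pics/top8.png")[150:200,230:280];cv2.imwrite("pics/zt8.png",np.clip(cv2.resize(im,None,fx=11,fy=11,interpolation=cv2.INTER_CUBIC)*1.2,0,255).astype(np.uint8))
```

```text
tip/collar from TCP [[0.5831 0.1546 0.1225]
 [0.5324 0.173  0.1228]]
scene pred [[397.7363 186.7306]] world [0.5788 0.1588] bias [-0.0043  0.0042] in holder 88.35084977615858 -3.5692378326068717
scene pred [[394.8022 169.2799]] world [0.5306 0.178 ] bias [-0.0017  0.005 ] in holder 36.46083604563964 -2.6762819189361053
top pred [[249.2889 172.3279]] world [0.5824 0.1537] bias [-0.0007 -0.0009] in holder 93.76655716510943 -2.7982146568276236
```

View pics/z8.png

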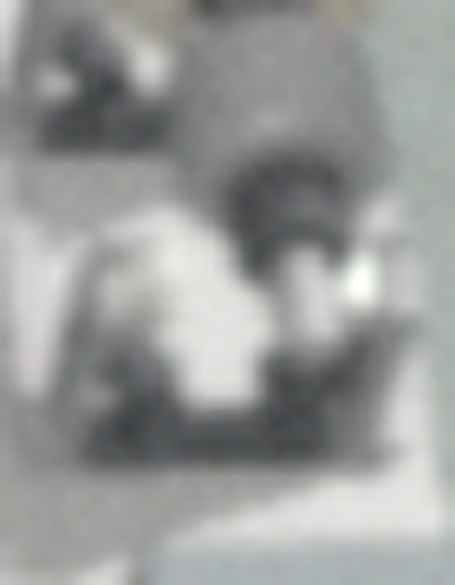

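View pics/zt8.png

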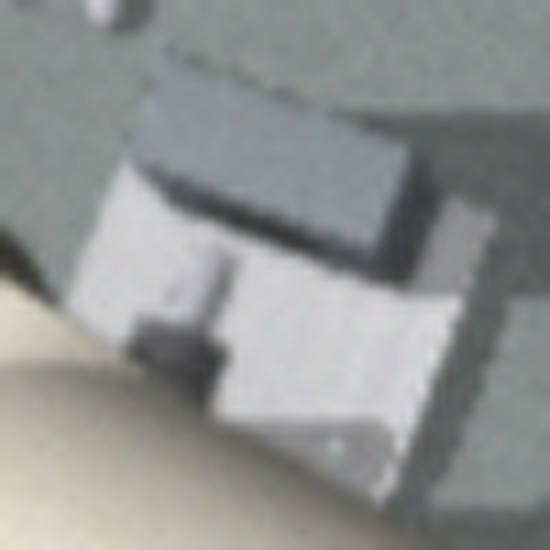

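```bash
python3 -c "
from go import *
rel(.498,.1878,.095,-.355+np.pi)"
```

```text
t 17.48 pos [0.4932 0.1875 0.1234] F [-0.1772  0.1582 -3.5143] open 0.0212
rot deg [-0.1032 -0.2294  0.3277] shift cm now-axes [-0.4468  0.198   2.8412] goal-axes [-0.4343  0.1953  2.8434] joints [ 0.4076  0.6921 -1.0871  1.9399  0.742   0.9854  0.1856]
```

Emit:
carry_out(moves=[{"delta_rot": [-0.1,-0.2,0.3],"delta_pos": [-0.4,0.2,0.8],"grip": 0.15},{"delta_rot": [0,0,0],"delta_pos": [0,0,1.0],"grip": 0.15},{"delta_rot": [0,0,0],"delta_pos": [0,0,0.5],"grip": 0.15},{"delta_rot": [0,0,0],"delta_pos": [0,0,0],"grip": 0.15},{"delta_rot": [0,0,0],"delta_pos": [0,0,0],"grip": 0.15}], newtons=60)

```text
t: 17.9
eef_pos: [0.5009, 0.1881, 0.101]
ee_rot: [0.558, 3.087, 0.004]
contact_force: [0.7, 0.2, -2.9]
opening: 0.0206
```

Run:
```python
from go import *
import cv2
rel(.498,.1878,.085,-.355+np.pi)
c=arm.read_camera("scene");im=c["img"][:,:,::-1].copy();cv2.imwrite("pics/scene9.png",im)
im=im[155:205,370:415];cv2.imwrite("pics/z9.png",np.clip(cv2.resize(im,None,fx=12,fy=12,interpolation=cv2.INTER_CUBIC)*1.6,0,255).astype(np.uint8))
```

```text
t 17.9 pos [0.5009 0.1881 0.101 ] F [ 0.712   0.2133 -2.9413] open 0.0206
rot deg [ 0.1962  0.2542 -0.1383] shift cm now-axes [ 0.2636 -0.1348  1.5982] goal-axes [ 0.2569 -0.1287  1.5998] joints [ 0.3792  0.7226 -1.0464  1.9423  0.7847  0.947   0.1545]
```

View pics/z9.png

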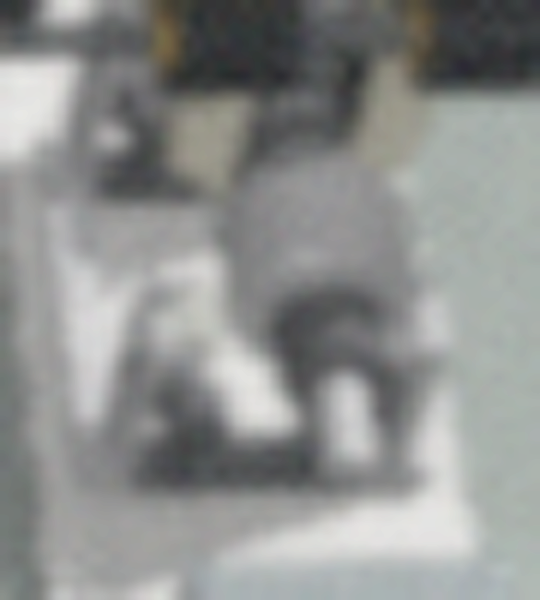

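Run:
```python
from go import *
import fit,cv2
s=arm.get_state()
def cyl(pose,x0,y0,z0,r,L,n):
    a=np.linspace(0,2*np.pi,40)
    P=np.vstack([fit.T(pose,np.c_[np.full(40,x0+d),y0+r*np.cos(a),z0+r*np.sin(a)]) for d in(-L/2,L/2)])
    return cv2.convexHull(fit.proj(n,P).astype(np.float32))
tiles=[]
for pic,n,u,v,w,h,f in(("scene0","scene",363,145,50,60,10),("top0","top",218,175,50,60,10)):
    im=cv2.imread(f"pics/{pic}.png")[v:v+h,u:u+w];im=np.clip(cv2.resize(im,None,fx=f,fy=f,interpolation=cv2.INTER_CUBIC)*1.3,0,255).astype(np.uint8)
    pose=(.4975,.1930,-.3600) if n=="scene" else (.4953,.1886,-.351)
    for x in(-.042,.042):
        for y in(-.021,.021):
            q=((cyl(pose,x,y,.0695,.005,.014,n)-[u,v]+.5)*f).astype(np.int32);cv2.polylines(im,[q],True,(0,0,255),1)
    for a in([(-.108,-.05,.01),(-.108,.05,.01),(.142,.05,.01),(.142,-.05,.01)],[(.112,-.035,.085),(.112,.035,.085),(.142,.035,.085),(.142,-.035,.085)]):
        q=((fit.proj(n,fit.T(pose,a))-[u,v]+.5)*f).astype(np.int32);cv2.polylines(im,[q],True,(0,255,0),1)
    cv2.imwrite(f"pics/ov_{n}.png",im)
```

```text
(no output)
```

View pics/ov_scene.png

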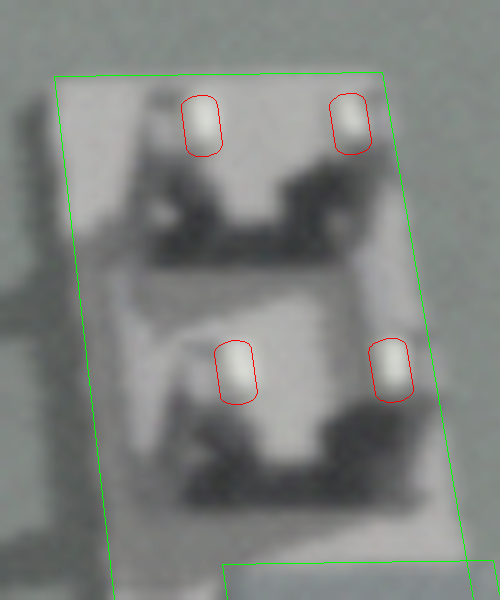

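View pics/ov_top.png

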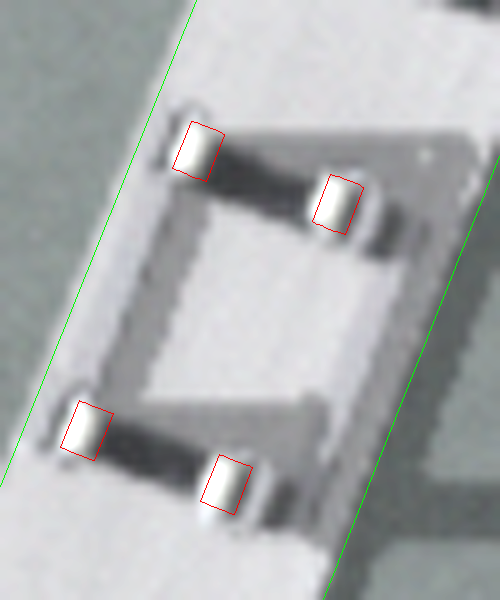

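Run:
```python
from go import *
import fit,cv2
def draw(pic,n,u,v,w,h,f,P,rv,off,out,d=0):
    R=Ro.from_rotvec(rv)
    im=cv2.imread(f"pics/{pic}.png")[v:v+h,u:u+w];im=np.clip(cv2.resize(im,None,fx=f,fy=f,interpolation=cv2.INTER_CUBIC)*1.3,0,255).astype(np.uint8)
    P=np.array(P)+off;a=np.linspace(0,2*np.pi,40)
    q=fit.proj(n,R.apply([(d-.056,0,0),(d-.096,0,0)])+P);q=((q-[u,v]+.5)*f).astype(np.int32);cv2.polylines(im,[q],False,(0,0,255),1)
    C=np.vstack([R.apply(np.c_[np.full(40,x+d),.021*np.cos(a),.021*np.sin(a)])+P for x in(-.028,-.056)])
    q=((cv2.convexHull(fit.proj(n,C).astype(np.float32))-[u,v]+.5)*f).astype(np.int32);cv2.polylines(im,[q],True,(0,255,0),1)
    cv2.imwrite(out,im)
draw("top8","top",232,155,40,45,12,[.4929,.1874,.1230],[-.544,-3.088,.003],[0,0,0],"pics/o1.png")
draw("scene8","scene",378,145,35,50,11,[.4925,.1872,.1226],[-.544,-3.088,.003],[0,.004,0],"pics/o2.png")
draw("scene9","scene",378,145,35,50,11,[.5009,.1881,.1010],[.558,3.087,.004],[0,.004,0],"pics/o3.png")
a,b,c=[cv2.imread(f"pics/o{i}.png") for i in(1,2,3)]
H=550;cv2.imwrite("pics/o.png",np.hstack([cv2.copyMakeBorder(x,0,H-x.shape[0],0,4,0) for x in(b,c)]))
```

```text
(no output)
```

View pics/o1.png

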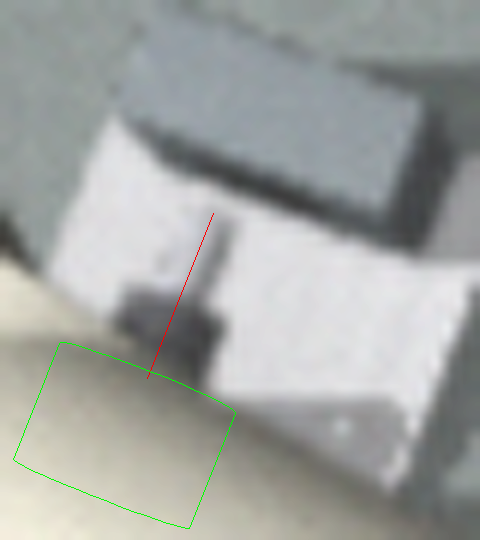

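View pics/o.png

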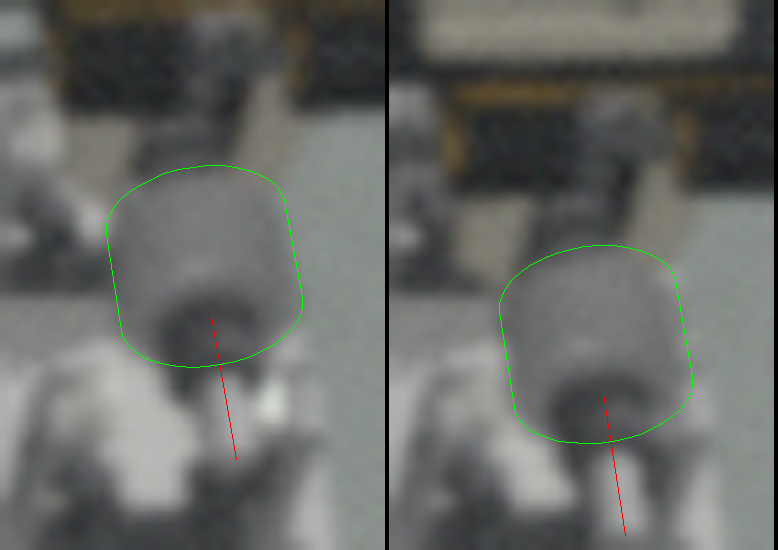

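```bash
python3 -c "
from go import *
rel(.4965,.1888,.085,-.353+np.pi)"
```

```text
t 17.95 pos [0.5008 0.1881 0.101 ] F [ 0.247   0.1249 -4.2836] open 0.0204
rot deg [ 0.1902  0.2511 -0.2544] shift cm now-axes [ 0.4349 -0.0866  1.6002] goal-axes [ 0.4283 -0.0794  1.6024] joints [ 0.3793  0.7225 -1.0465  1.9423  0.7846  0.9471  0.1545]
```

Emit:
carry_out(moves=[{"delta_rot": [0.2,0.2,-0.2],"delta_pos": [0.4,-0.1,0.3],"grip": 0.15},{"delta_rot": [0,0,0],"delta_pos": [0,0,0.5],"grip": 0.15},{"delta_rot": [0,0,0],"delta_pos": [0,0,0],"grip": 0.15},{"delta_rot": [0,0,0],"delta_pos": [0,0,0],"grip": 0.15}])

```text
t: 18.28
eef_pos: [0.4964, 0.1891, 0.0928]
ee_rot: [0.551, 3.092, -0.0]
contact_force: [0.0, 1.2, -3.9]
opening: 0.0206
```

```bash
python3 -c "
from go import *
rel(.4965,.1888,.085,-.353+np.pi)"
```

```text
t 18.28 pos [0.4964 0.1891 0.0928] F [ 0.0012  1.2322 -3.8674] open 0.0206
rot deg [0.0048 0.0613 0.0054] shift cm now-axes [-0.0223 -0.0239  0.7772] goal-axes [-0.0231 -0.0239  0.7772] joints [ 0.3691  0.7313 -1.0369  1.9514  0.7955  0.937   0.1443]
```

Well aligned. Lowering onto the rollers.

Emit:
carry_out(moves=[{"delta_rot": [0,0,0],"delta_pos": [0,0,0.4],"grip": 0.15},{"delta_rot": [0,0,0],"delta_pos": [0,0,0.4],"grip": 0.15},{"delta_rot": [0,0,0],"delta_pos": [0,0,0.2],"grip": 0.15},{"delta_rot": [0,0,0],"delta_pos": [0,0,0],"grip": 0.15}])

```text
t: 18.62
eef_pos: [0.4971, 0.19, 0.0828]
ee_rot: [0.55, 3.09, 0.002]
contact_force: [-0.7, -1.6, 0.6]
opening: 0.0208
```

```bash
python3 -c "
from go import *
rel(.4965,.1888,.085,-.353+np.pi)"
```

```text
t 18.62 pos [0.4971 0.19   0.0828] F [-0.6833 -1.5603  0.6189] open 0.0208
rot deg [0.0885 0.1437 0.0367] shift cm now-axes [ 0.0155 -0.1303 -0.2176] goal-axes [ 0.016  -0.1306 -0.2174] joints [ 0.3571  0.7444 -1.0214  1.9548  0.8135  0.9209  0.1316]
```

Emit:
carry_out(moves=[{"delta_rot": [0,0,0],"delta_pos": [0,-0.1,0.4],"grip": 0.15},{"delta_rot": [0,0,0],"delta_pos": [0,0,0.5],"grip": 0.15},{"delta_rot": [0,0,0],"delta_pos": [0,0,0.6],"grip": 0.15}])

```text
t: 18.87
eef_pos: [0.4972, 0.1903, 0.0696]
ee_rot: [0.549, 3.088, 0.003]
contact_force: [-1.6, -2.0, -0.3]
opening: 0.0207
```

```bash
python3 -c "
from go import *
rel(.4965,.1888,.055,-.353+np.pi)"
```

```text
t 18.87 pos [0.4972 0.1903 0.0696] F [-1.5623 -1.986  -0.255 ] open 0.0207
rot deg [0.1479 0.2544 0.0739] shift cm now-axes [ 0.0222 -0.1678  1.4578] goal-axes [ 0.0155 -0.1641  1.4583] joints [ 0.3424  0.7608 -1.0007  1.961   0.8376  0.8994  0.1143]
```

Emit:
carry_out(moves=[{"delta_rot": [0,0,0],"delta_pos": [0,-0.15,0.5],"grip": 0.15},{"delta_rot": [0,0,0],"delta_pos": [0,0,0.5],"grip": 0.15},{"delta_rot": [0,0,0],"delta_pos": [0,0,0.4],"grip": 0.15},{"delta_rot": [0,0,0],"delta_pos": [0,0,0],"grip": 0.15}])

```text
t: 19.2
eef_pos: [0.497, 0.1897, 0.0538]
ee_rot: [0.548, 3.088, 0.006]
contact_force: [-2.8, -3.6, 11.5]
opening: 0.0205
```

```bash
python3 -c "
from go import *
rel(.4965,.1888,.055,-.353+np.pi)"
```

```text
t 19.2 pos [0.497  0.1897 0.0538] F [-2.7812 -3.6457 11.4914] open 0.0205
rot deg [0.2594 0.2567 0.0971] shift cm now-axes [ 0.0193 -0.1043 -0.119 ] goal-axes [ 0.0196 -0.1048 -0.1184] joints [ 0.3285  0.7811 -0.977   1.9677  0.865   0.8742  0.0966]
```

Emit:
carry_out(moves=[{"delta_rot": [0,0,0],"delta_pos": [0,-0.1,0.3],"grip": 0.15}])

```text
t: 19.28
eef_pos: [0.4971, 0.1897, 0.0534]
ee_rot: [0.547, 3.087, 0.004]
contact_force: [-14.0, -9.2, 59.7]
opening: 0.0206
```

Emit:
carry_out(moves=[{"delta_rot": [0,0,0],"delta_pos": [0,0,-0.05],"grip": 0.15},{"delta_rot": [0,0,0],"delta_pos": [0,0,0],"grip": 0.15}])

```text
t: 19.45
eef_pos: [0.497, 0.1895, 0.0543]
ee_rot: [0.547, 3.086, 0.002]
contact_force: [1.2, 2.0, -5.4]
opening: 0.0209
```

Run:
```python
from go import *
import cv2
rel(.4965,.1888,.055,-.353+np.pi)
c=arm.read_camera("scene");im=c["img"][:,:,::-1].copy();cv2.imwrite("pics/scene10.png",im)
im=im[145:215,355:420];cv2.imwrite("pics/z10.png",np.clip(cv2.resize(im,None,fx=8.5,fy=8.5,interpolation=cv2.INTER_CUBIC)*1.5,0,255).astype(np.uint8))
```

```text
t 19.45 pos [0.497  0.1895 0.0543] F [ 1.1518  1.9834 -5.424 ] open 0.0209
rot deg [0.1447 0.406  0.1297] shift cm now-axes [ 0.0193 -0.0822 -0.0661] goal-axes [ 0.0196 -0.0824 -0.0657] joints [ 0.3263  0.7787 -0.9758  1.9685  0.8658  0.8749  0.0947]
```

View pics/z10.png

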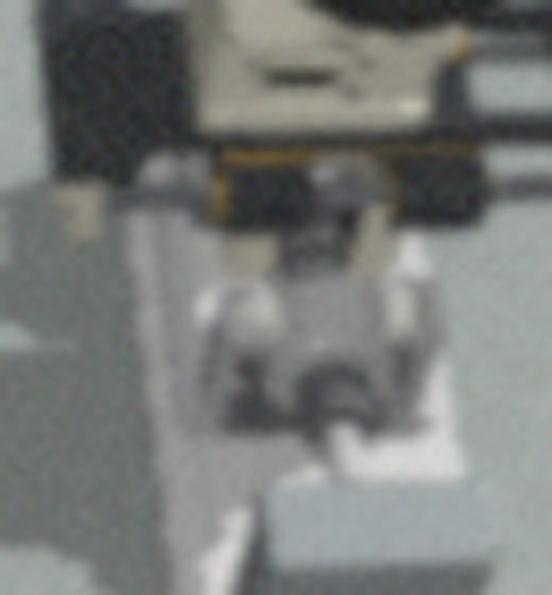

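The injector is on a hard stop between the rollers, with TCP z at 54 mm against a seat height of 55 mm. The push is off, so I'll release and rise straight up.

Emit:
carry_out(moves=[{"delta_rot": [0,0,0],"delta_pos": [0,0,0],"grip": 0.4},{"delta_rot": [0,0,0],"delta_pos": [0,0,0],"grip": 0.4},{"delta_rot": [0,0,0],"delta_pos": [0,0,0],"grip": 0.4}], newtons=10)

```text
t: 19.75
eef_pos: [0.498, 0.1897, 0.0541]
ee_rot: [0.548, 3.085, 0.004]
contact_force: [0.9, 0.9, -0.1]
opening: 0.0346
```

Emit:
carry_out(moves=[{"delta_rot": [0,0,0],"delta_pos": [0,0,-0.5],"grip": 0.4},{"delta_rot": [0,0,0],"delta_pos": [0,0,-1],"grip": 0.4},{"delta_rot": [0,0,0],"delta_pos": [0,0,-2],"grip": 0.4},{"delta_rot": [0,0,0],"delta_pos": [0,0,-3],"grip": 0.4},{"delta_rot": [0,0,0],"delta_pos": [0,0,-3],"grip": 0.4},{"delta_rot": [0,0,0],"delta_pos": [0,0,-3],"grip": 0.4},{"delta_rot": [0,0,0],"delta_pos": [0,0,-3],"grip": 0.4},{"delta_rot": [0,0,0],"delta_pos": [0,0,0],"grip": 0.4}])

```text
t: 20.42
eef_pos: [0.4953, 0.1909, 0.219]
ee_rot: [0.543, 3.089, 0.004]
contact_force: [0.9, 0.8, 0.4]
opening: 0.0366
```

Emit:
carry_out(moves=[{"delta_rot": [0,0,0],"delta_pos": [-0.8,-3,0],"grip": 0.4},{"delta_rot": [0,0,0],"delta_pos": [-0.8,-3,0],"grip": 0.4},{"delta_rot": [0,0,0],"delta_pos": [2,-3,0],"grip": 0.4},{"delta_rot": [0,0,0],"delta_pos": [2,-3,0],"grip": 0.4},{"delta_rot": [0,0,0],"delta_pos": [2,-3,0],"grip": 0.4},{"delta_rot": [0,0,0],"delta_pos": [0,-3,0],"grip": 0.4},{"delta_rot": [0,0,0],"delta_pos": [0,-3,0],"grip": 0.4},{"delta_rot": [0,0,0],"delta_pos": [0,0,0],"grip": 0.4},{"delta_rot": [0,0,0],"delta_pos": [0,0,0],"grip": 0.4}])

```text
t: 21.17
eef_pos: [0.3797, 0.0049, 0.2206]
ee_rot: [0.54, 3.084, 0.003]
contact_force: [1.2, 0.4, 1.1]
opening: 0.0368
```

Run:
```python
from go import *
import cv2
rel(.4965,.1888,.055,-.353+np.pi)
for n in("scene","top"):
    c=arm.read_camera(n);cv2.imwrite(f"pics/{n}11.png",c["img"][:,:,::-1])
a=cv2.imread("pics/scene11.png")[140:240,350:430];b=cv2.imread("pics/top11.png")[145:255,200:280]
cv2.imwrite("pics/fin.png",np.clip(1.3*np.hstack([cv2.resize(a,(400,500),interpolation=cv2.INTER_CUBIC),cv2.resize(b,(364,500),interpolation=cv2.INTER_CUBIC)]),0,255).astype(np.uint8))
```

```text
t 21.17 pos [0.3797 0.0049 0.2206] F [1.2376 0.3759 1.0622] open 0.0368
rot deg [0.2254 0.5708 0.3654] shift cm now-axes [-4.569  21.2021 16.6879] goal-axes [-4.599  21.2968 16.5586] joints [ 1.3376  0.2291 -1.5227  2.1922  0.2853  0.947   0.8732]
```

View pics/fin.png

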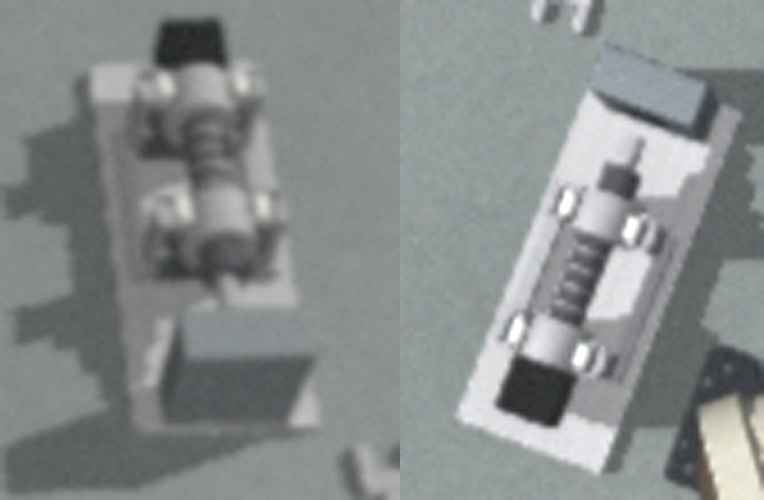

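View pics/scene11.png

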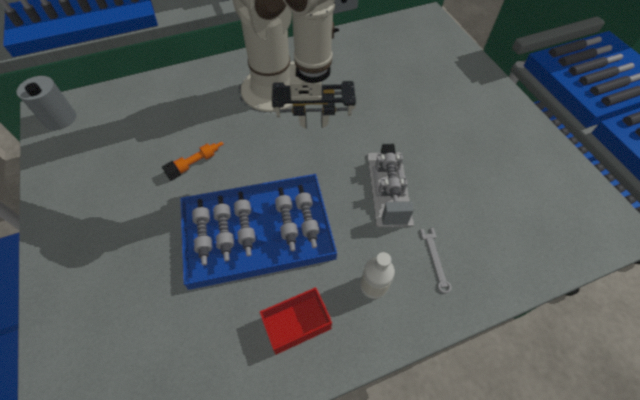

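The final views show the injector between both roller pairs, nozzle toward the grey block. All five neighbours lie in their notches, and the bottle, bin and wrench are in place. Handing in.

```bash
python3 -c "
from go import *
print(arm.job_done())"
```

```text
the job is handed in; nothing more can be done
None
```

I took the square-block injector out of the tray and laid it in the holder, nozzle towards the grey block. I pressed it home, let go, and handed the job in at about 21 s.

- **Second pick-up:** The first carry had to be abandoned because joint 7 was close to its range limit at the holder. I laid the injector back in its notch, turned the gripper half a turn above the tray, and picked it up again.
- **Pressing home:** It went past the resistance and onto a hard stop with the grip point 54 mm above the table (the seat is at 55 mm). A last confirming push briefly read about 60 N at the wrist, below the 120 N limit. I then took the push off before opening the fingers.
- **Last pictures:** Both collars sit between their roller pairs. The five neighbours lie in their notches, and the bottle, bin and wrench are unmoved.
- **Disagreements:** The scene camera read about 4 mm too far in y compared with the arm, while the top camera agreed with it. While I was laying the injector back in the tray, the vertical force stayed near -4 N even when it would go no lower, so I judged that contact by position instead.
- **Not checked:** I did not measure the jaw openings directly; I judged them by height and from the pictures. Joint 3 ended at -1.52, close to its -1.54 limit, when the arm moved clear.

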